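# Demagnetise the V-blocks

## Task

Run the next batch through the bench demagnetiser: press its catch button and steady the sprung lid as it opens so that it never bangs against its stop, move the finished V-block from inside it into the cardboard tray, and lay every V-block from the bench down inside the chest. With all of that done, push the lid shut until the catch holds it, and only then turn the timer knob clockwise until it clicks past its detent. Leave the other things on the bench where they are.

Things in the scene. Friction and masses are not known exactly. Their poses are not given: they have to be found in the camera images.
- demag: bench demagnetiser, a fixed grey chest, 150 mm (x) by 282 mm (y), rim at z = 85 mm. Origin: centre of its underside on the bench; x runs from its front (catch) to its back (hinge), y to its left, z up. At mid front a ledge (x -75 to -132 mm, 70 mm wide, top at z = 83 mm) carries the catch button; at its left a console (y 141 to 225 mm, top at z = 85 mm) carries the timer knob
- chamber (a point): centre of the chamber's floor inside the chest, 30 mm above the bench. The chamber is 138 mm (along the chest's x) by 270 mm (y) and 55 mm deep, walls 6 mm: four V-blocks fit side by side, each pointing along x, 60 mm apart
- lid (a joint): angle of the chest's lid (rad): 0 shut, 1.75 fully open against its stop, where it stays. A plate 150 x 282 x 12 mm, top at z = 97.5 mm when shut. Once the catch lets go a spring throws it open in 0.7 s at 2.5 rad/s, unless held back: 2 N on its front edge does it. Beyond 1.3 rad it must not exceed 1.8 rad/s
- lid_hinge (a point): the lid's hinge axis (along the chest's y), at mid width, at the lid's underside: x 75 mm, z 85.5 mm in the chest's frame. To shut the lid, swing it over from behind (its outer face looks back when open) and push its front part down until the catch snaps over it (4 to 8 N there)
- lid_front (a point): middle of the front edge of the lid's upper face, 150 mm from the hinge; moves with the lid. A finger held over the lid 30 to 50 mm inside this edge while another, 60 to 80 mm from it, presses the button catches the lid after a few mm; then let it up slowly along its arc
- catch (a joint): travel of the catch button (m): 0 up, 0.007 fully down (7 N). Pressed 3 to 5 mm (3.5 to 5.5 N) it draws back the hook that holds the lid; it springs back up
- catch_top (a point): top centre of the catch button, round, black, 28 mm across, in a steel collar; chest frame x -108 mm, y 0, z 106 mm: 8.5 mm above the shut lid's top
- timer (a joint): angle of the timer knob (rad), grows clockwise seen from above: off at 0 to 0.1, a stiff sprung detent between about 0.3 and 1.2 (0.2 N m), past its click at about 1.15 and more, end stop 1.45
- timer_grip (a point): on the knob's axis (chest frame x 0, y 186 mm), in the middle of its grip, 37 mm above the console: a bar 46 mm long, 14 mm thick and 32 mm tall on a 48 mm disc. At joint value 0 the bar lies along the chest's x axis; its top is 7 mm above this point
- tray: fixed open cardboard tray, 200 x 150 mm outside, walls 4 mm thick and 40 mm high; origin at the centre of its underside, x along its 200 mm side
- done_block: steel V-block, 80 x 34 x 34 mm, 0.6 kg, a 26 mm wide, 13 mm deep V-groove along its top. Origin at its centre (17 mm above what it lies on); x runs along its 80 mm length, z out of the V-groove. Lies flat and is gripped across its 34 mm width. This is the finished one: it starts inside the shut chest and belongs in the tray
- block1: steel V-block, 80 x 34 x 34 mm, 0.6 kg, a 26 mm wide, 13 mm deep V-groove along its top. Origin at its centre (17 mm above what it lies on); x runs along its 80 mm length, z out of the V-groove. Lies flat and is gripped across its 34 mm width. Starts on the bench right of the chest, and belongs in the chest; may be absent
- block2: steel V-block, 80 x 34 x 34 mm, 0.6 kg, a 26 mm wide, 13 mm deep V-groove along its top. Origin at its centre (17 mm above what it lies on); x runs along its 80 mm length, z out of the V-groove. Lies flat and is gripped across its 34 mm width. Starts on the bench right of the chest, and belongs in the chest; may be absent
- block3: steel V-block, 80 x 34 x 34 mm, 0.6 kg, a 26 mm wide, 13 mm deep V-groove along its top. Origin at its centre (17 mm above what it lies on); x runs along its 80 mm length, z out of the V-groove. Lies flat and is gripped across its 34 mm width. Starts on the bench right of the chest, and belongs in the chest; may be absent
- block4: steel V-block, 80 x 34 x 34 mm, 0.6 kg, a 26 mm wide, 13 mm deep V-groove along its top. Origin at its centre (17 mm above what it lies on); x runs along its 80 mm length, z out of the V-groove. Lies flat and is gripped across its 34 mm width. Starts on the bench right of the chest, and belongs in the chest; may be absent
- case_a: flat orange plastic case, 120 x 85 x 34 mm, towards the back of the bench; bystander, leave it where it is. Origin on its underside
- case_b: second such orange case; bystander, leave it where it is. Origin on its underside
- spanner: open-ended spanner, 150 mm long, lying flat among the V-blocks; bystander, leave it where it is. Origin on its underside
- driver: screwdriver, 140 mm long, lying in front of the console; bystander, leave it where it is. Origin on its underside
- oil: white plastic oil bottle, 60 mm across, 160 mm tall, beyond the chest's left; bystander, leave it where it is. Origin on its underside
- mug: white mug, 76 mm across, 85 mm tall, left of the chest; bystander, leave it where it is. Origin on its underside
- carton: small cardboard carton 90 x 70 x 50 mm, at the right near the robot; bystander, leave it where it is. Origin on its underside
There are look-alikes about, which are no part of the job. Leave any green or purple look-alike of the block2 alone.

How it is judged:
By the outcome, as a careful person would: the job done as asked, in the order asked, and still so for the second after the job is handed in, with the robot touching nothing.
Of block1, block2, block3, block4 only 2 to 4 are there at a start; the rules pass over those that are not, and their reading is None.
At some moment in a run one of block1, block2, block3, block4 may be knocked a few centimetres aside while the robot is not near it.
Once in a run the grip may slacken for a moment while it holds something.
It also fails if it takes over 210 s, if anything falls off the work surface, if the arm or the gripper's body presses on something with over 40 N, if the wrist force passes 120 N, or if a joint passes its speed limit or range.

## Robot

A 6-joint arm with a two-finger parallel gripper is mounted at the origin on the work surface. World frame = base frame: x ahead of the robot, y to its left, z up, the work surface at z = 0. Lengths are in m, angles in rad, forces in N, time in s.
With the tool pointing down it reaches from about 0.325 to 0.9 m from the base axis. Payload 3.5 kg.
Tool frame: the origin (TCP) lies on the centre line of the jaws, within the pads' length; the fingertips stand arm.finger_overhang ahead of it and the grasp point (between the pads) is the TCP (arm.finger_overhang is the distance from the TCP to the fingertips, in m); z points along the fingers, y is the direction in which the jaws open and shut (so a half turn about z gives the same grasp; the last joint's range is limited). The gripper opens to 85 mm and grips with 20 to 120 N. Pads are 22 mm wide; open, the fingers measure 114 mm over their backs; the gripper's body (76 mm by 85 mm) begins 54 mm behind the grasp point. The pads swing forward as they close: fully open they stand 13 mm farther back than shut.
Start: joints at [1.21, 0.276, -0.026, 1.268, 0, 1.467], TCP at [0.159, 0.604, 0.25] pointing down, gripper open.
Joint ranges: [-3.12, 3.12], [-0.85, 1.88], [-1.08, 1.24], [-1.95, 2.15], [-1.57, 1.53], [-3.14, 3.14]. Speed limits (rad/s): [2.57, 2.57, 3.14, 3.14, 3.14, 3.14].

## Interface

Orientations are given as a 3x3 rotation matrix whose columns are the frame's x, y, z axes.
In Python, from station import readout, cams, job, arm gives the robot as it stands.
- The arm moves only by the tool apply_moves, never from a script. Its argument "commands" is a list that holds one entry, the list of rows, each a list of 4 numbers: the shift along the tool's x, y, z in mm, then the turn about the tool's z in rad. In form: [[[dx, dy, dz, spin], ...]]. A call has 1 to 10 rows; each row shifts and turns the commanded pose from where the row before left it, along the tool's axes as they then stand; what a row does not reach is not made up. A row lasts 1/8 s, in which the tool goes at most 62.5 mm and 10.7 degrees, less where a joint would pass 70% of its speed; a pose out of reach is approached as far as the arm can. A call with a gripper value outside its range is refused whole. "fingers" is the closure, from 0 (fully open) to 1 (shut), set as the call begins (left out, the last holds). The fingers move at their own pace and stop on an object; "newtons" is the grip in N (left out, the last holds). Time passes only in rows, so rows that do not move let the fingers close. It gives the time, the measured TCP pose, the force and the opening at its end, in the units of the state.
- readout.sense(): the state, without advancing time (a new reading comes with each control period).
- cams.camera(name): name is "scene" or "side" or "wrist"; returns (picture, depth): 400x640x3 uint8, red, green, blue; 400x640 float32, m along the optical axis (not along the pixel's ray), 0 where there is no reading.
- cams.calibration(name): a dict with "mtx" (3x3 intrinsics, pixels), "R" (3x3) and "t" (3): a world point X has camera coordinates R X + t; the wrist camera has in their place "hand_eye" (4x4, takes a point from camera to tool coordinates, whose origin is the TCP and whose axes are the flange's). Camera axes: x right, y down, z forward; pixel columns grow to the right and rows downward; lengths in m; the calibration is good to about 2 mm. A picture is of the moment at which its call begins: read the wrist's pose just before it. calibration takes no time and is no camera call.
- job.sign_off(): hands the job in, once; it reports no verdict.
The state is a dict: "time": time; "qpos": joint angles; "qd": joint speeds; "joint_efforts": joint torques, N m; "eef_pos": TCP position; "tool_rot": TCP orientation; "force": force on the tool from outside, world axes, zero at the start; "moment": the same for the moment, N m; "gripper_width": finger opening in m.
Only numpy, scipy, OpenCV 4.12 (cv2) and the standard library are available. Lean on these libraries where they do the work, as an engineer would, in place of code of your own. Each camera call takes 0.05 s, during which the arm holds its last target.

## Working session

There is one attempt and no reset: what is moved stays moved. The work goes in short steps, Python scripts to look and compute and a tool call to move; the robot and the scene stay as the last step left them, time stands still between calls to the robot, and variables do not carry over. Pictures are saved under pics/ and viewed, and the job is handed in when it is done.

Besides the shell and the picture viewer there is one more tool, called as name(argument=value, ...), one argument or row to a line, values as JSON. apply_moves: Moves the arm, as the interface text tells. Its arguments: {"type":"object","properties":{"commands":{"type":"array","items":{"type":"array","items":{"type":"array","items":{"type":"number"}}}},"fingers":{"type":"number"},"newtons":{"type":"number"}},"required":["commands"]}

```bash
ls -la; mkdir -p pics
cat > h.py <<'E'
import numpy as np, cv2
from station import readout, cams, job, arm
def snap(n,f):
    s=readout.sense(); p,d=cams.camera(n); cv2.imwrite('pics/'+f+'.png',cv2.cvtColor(p,cv2.COLOR_RGB2BGR)); np.savez('/tmp/'+f+'.npz',p=p,d=d,pos=s['eef_pos'],rot=s['tool_rot']); return p,d
def world(n,f):
    z=np.load('/tmp/'+f+'.npz'); d=z['d']; c=cams.calibration(n); K=np.array(c['mtx'])
    v,u=np.mgrid[0:d.shape[0],0:d.shape[1]]
    P=np.stack([(u-K[0,2])/K[0,0]*d,(v-K[1,2])/K[1,1]*d,d],-1)
    if n=='wrist':
        H=np.array(c['hand_eye']); P=P@H[:3,:3].T+H[:3,3]; P=P@np.array(z['rot']).T+z['pos']
    else: P=(P-np.array(c['t']))@np.array(c['R'])
    P[d==0]=np.nan
    return P,z['p']
E
python3 - <<'E'
from h import *
print(readout.sense()); print(arm.finger_overhang)
for n in('scene','side','wrist'):
    snap(n,n+'0'); print(n,cams.calibration(n))
E
```

```text
total 12
drwxr-xr-x  3 agent agent 4096 Dec  7 01:49 .
drwxr-xr-x 23 root  root  4096 Dec  7 01:49 ..
drwxr-xr-x  2 agent agent 4096 Dec  7 01:49 pics
{'time': 0.0, 'qpos': array([ 1.20960790e+00,  2.77158534e-01, -2.78911770e-02,  1.26797749e+00,
       -2.16305313e-05,  1.46741153e+00]), 'qd': array([ 0.00108088,  0.00067653, -0.00159419,  0.00125624, -0.00296112,
       -0.00138928]), 'joint_efforts': array([ 6.71817452e-05, -4.45510805e+01,  2.95199990e+01,  1.62618805e-02,
       -2.99921999e-05,  1.71277904e-06]), 'eef_pos': array([0.1590946 , 0.60365547, 0.24913893]), 'tool_rot': array([[-9.66952216e-01,  2.54956508e-01, -7.68124857e-04],
       [ 2.54957580e-01,  9.66949970e-01, -2.09457526e-03],
       [ 2.08712715e-04, -2.22119344e-03, -9.99997511e-01]]), 'force': array([-0.8597704 , -0.31840745, -1.29450243]), 'moment': array([-0.0471146 , -0.00526588,  0.00581452]), 'gripper_width': 0.08536085869021205}
0.019
scene {'mtx': array([[394.94656599,   0.        , 321.37492695],
       [  0.        , 394.94656599, 199.34279621],
       [  0.        ,   0.        ,   1.        ]
[... 399 characters left out ...]
7, -0.0668103 ,  0.01525496],
       [-0.06115906,  0.76757852, -0.6380304 ],
       [ 0.03091762, -0.63746341, -0.76986005]]), 't': array([0.53400516, 0.08260806, 1.14903397])}
wrist {'mtx': array([[338.13541994,   0.        , 321.15792377],
       [  0.        , 338.13541994, 199.45863944],
       [  0.        ,   0.        ,   1.        ]]), 'hand_eye': array([[ 5.36854479e-04, -9.45798685e-01, -3.24753074e-01,
         8.56398054e-02],
       [ 9.99999791e-01,  6.24311359e-04, -1.65105430e-04,
         2.63245431e-04],
       [ 3.58903532e-04, -3.24752918e-01,  9.45798823e-01,
        -1.23122396e-01],
       [ 0.00000000e+00,  0.00000000e+00,  0.00000000e+00,
         1.00000000e+00]])}
```

View pics/scene0.png

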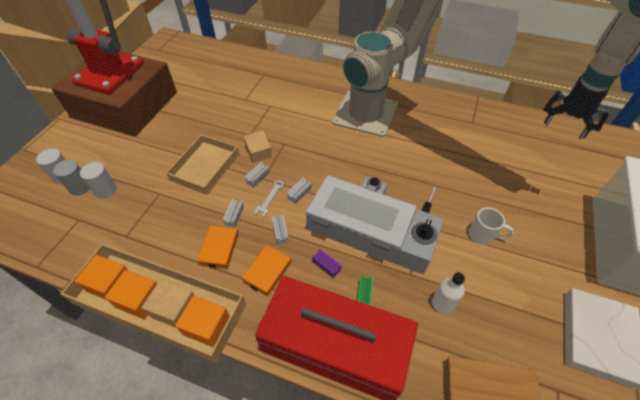

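View pics/side0.png

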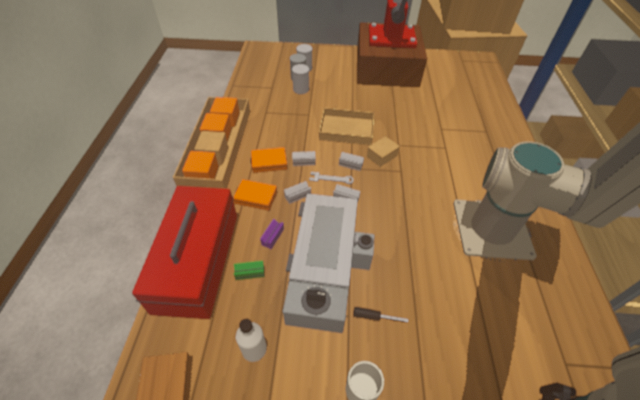

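View pics/wrist0.png

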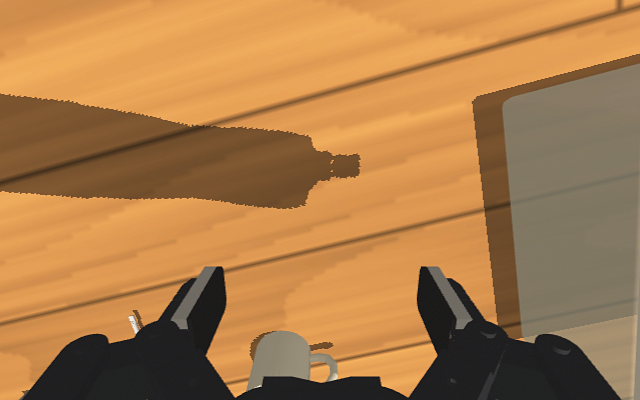

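Four grey V-blocks: scene pixels (257,173), (300,188), (233,212) and (280,229). Look-alikes to leave alone are purple (326,263) and green (365,290). The tray is at (203,162) and the shut chest at (370,215).

```bash
cat > m.py <<'E'
from h import *
def rects(n,f,zlo,zhi,amin=30,box=(0.2,0.9,-0.6,0.5)):
    P,p=world(n,f)
    m=(P[...,2]>zlo)&(P[...,2]<zhi)&(P[...,0]>box[0])&(P[...,0]<box[1])&(P[...,1]>box[2])&(P[...,1]<box[3])
    k,l,st,c=cv2.connectedComponentsWithStats(m.astype(np.uint8),connectivity=4)
    for i in range(1,k):
        if st[i,4]<amin: continue
        q=P[l==i]; r=cv2.minAreaRect((q[:,:2]*1000).astype(np.float32))
        print(n,'px',c[i].round(0),'n',st[i,4],'rect',np.round(r[0],1),np.round(r[1],1),round(r[2],1),'z',np.median(q[:,2]).round(4),'rgb',np.median(p[l==i],0))
E
python3 - <<'E'
from m import *
for n in('scene','side'):
    print('lid');rects(n,n+'0',0.091,0.103,60)
    print('console+');rects(n,n+'0',0.078,0.091,60)
    print('knob');rects(n,n+'0',0.104,0.14,10)
    print('blocks');rects(n,n+'0',0.026,0.042,30)
E
python3 - <<'E'
import cv2
a=cv2.imread('pics/scene0.png')[130:310,150:470]; cv2.imwrite('pics/sc_crop.png',cv2.resize(a,None,fx=2.5,fy=2.5,interpolation=3))
E
```

```text
lid
scene px [363. 211.] n 4299 rect [505.3 131.7] [282.7 161.8] 85.5 z 0.098 rgb [171. 167. 161.]
scene px [374. 184.] n 67 rect [404.2 140.1] [37.4 42.2] 11.7 z 0.0957 rgb [84. 83. 80.]
scene px [423. 233.] n 232 rect [524.4 313.6] [56.6 65.9] 85.6 z 0.0969 rgb [46. 46. 45.]
scene px [448. 295.] n 90 rect [682.3 408.6] [58.3 25.9] 71.1 z 0.0981 rgb [149. 143. 130.]
console+
scene px [382. 188.] n 69 rect [401.6 164.3] [22.9 42.8] 78.8 z 0.0834 rgb [143. 141. 134.]
scene px [485. 218.] n 120 rect [403.4 473.8] [79.4 51.4] 0.7 z 0.0832 rgb [155.5 148.5 131. ]
scene px [402. 235.] n 1411 rect [530.8 174. ] [157.3 380.1] 3.1 z 0.0851 rgb [139. 135. 128.]
scene px [446. 297.] n 60 rect [682.9 407.2] [56.8 22.1] 67.7 z 0.0855 rgb [121. 115. 105.]
knob
scene px [374. 180.] n 43 rect [401.7 139.8] [23.1 24. ] 71.6 z 0.1061 rgb [37. 36. 35.]
scene px [426. 228.] n 99 rect [524.3 316.7] [13.5 45.4] 83.8 z 0.1279 rgb [32. 32. 31.]
scene px [344. 320.] n 6328 rect [844.8 181.1] [110.5 340.7] 0.0 z 0.1298 rgb [173.  39.  31.]
scene px [452. 288.] n 282 rect [669.3 413.5] [53.3 42. ] 79.9 z 0.11
[... 5490 characters left out ...]
rect [656.9  88.5] [79.9 12.7] 68.6 z 0.0318 rgb [121.  65. 123.]
side px [248. 265.] n 160 rect [715.4 200.4] [79.1 16.2] 13.4 z 0.0312 rgb [ 72. 140.  64.]
side px [361. 263.] n 62 rect [407.  173.7] [ 4.1 55. ] 86.6 z 0.0343 rgb [105.  98.  90.]
side px [249. 272.] n 123 rect [710.6 221.2] [78.8 14.7] 11.7 z 0.0317 rgb [ 68. 120.  54.]
side px [314. 325.] n 145 rect [524.7 356.2] [  4. 147.] 86.0 z 0.0336 rgb [102.  93.  85.]
side px [255. 355.] n 55 rect [656.8 435.6] [51. 15.] 21.0 z 0.0339 rgb [139. 127. 112.]
side px [187. 366.] n 52 rect [805.5 473. ] [ 3.4 53.3] 10.7 z 0.0343 rgb [99. 65. 35.]
side px [369. 375.] n 70 rect [391.9 468.3] [25.9 65.8] 55.4 z 0.0335 rgb [134. 122. 104.]
```

View pics/sc_crop.png

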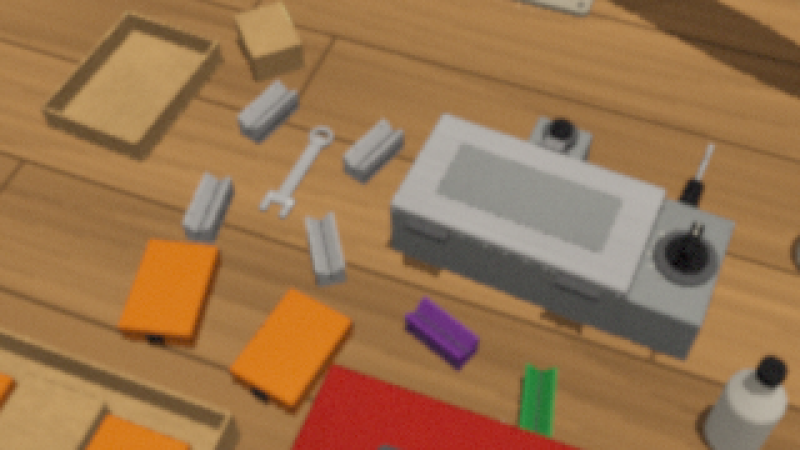

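```bash
cat >> h.py <<'E'
O=np.array([509.3,131.9]); YAW=np.radians(-4.3)
def chest(x,y):
    c,s=np.cos(YAW),np.sin(YAW); return O+np.array([c*x-s*y,s*x+c*y])
def plan(xy,z=None,yawdeg=None):
    """shift along tool axes after turning; xy,z in mm; yaw = world angle of tool x"""
    s=readout.sense(); R=np.array(s['tool_rot']); p=np.array(s['eef_pos'])*1000
    a=np.degrees(np.arctan2(R[1,0],R[0,0])); t=a if yawdeg is None else yawdeg
    sp=-(t-a); sp=(sp+180)%360-180
    d=np.array(xy)-p[:2]; r=np.radians(t); tx=np.array([np.cos(r),np.sin(r)]); ty=np.array([np.sin(r),-np.cos(r)])
    print('t %.2f pos'%s['time'],p.round(1),'yaw %.2f q6 %.2f'%(a,s['qpos'][5]),'tilt',R[:2,2].round(4),'F',np.round(s['force'],2),'w %.4f'%s['gripper_width'])
    print('-> spin %.4f rad, dx %.1f dy %.1f dz %.1f'%(np.radians(sp),d@tx,d@ty,0 if z is None else p[2]-z))
E
python3 -c "
from h import *
print(chest(-68,0)); plan(chest(-68,0),170,85.7)"
```

```text
[441.49141092 136.99855342]
t 0.15 pos [159.2 603.8 249.4] yaw 165.23 q6 1.47 tilt [-0.0006 -0.0017] F [-0.11 -0.29  0.3 ] w 0.0854
-> spin 1.3881 rad, dx -444.3 dy 316.5 dz 79.4
```

apply_moves(
  commands=[
    [[0,0,0,0.1735],[0,0,0,0.1735],[0,0,0,0.1735],[0,0,0,0.1735],[0,0,0,0.1735],[0,0,0,0.1735],[0,0,0,0.1735],[0,0,0,0.1735]],
  ],
  fingers=0.27,
)

```text
time: 1.15
eef_pos: [0.1593, 0.6041, 0.2498]
tool_rot: [[0.081, 0.997, -0.0], [0.997, -0.081, -0.001], [-0.001, -0.0, -1.0]]
force: [0.1, 0.3, 0.3]
gripper_width: 0.0621
```

apply_moves(
  commands=[
    [[-44.4,31.7,0,0],[-44.4,31.7,0,0],[-44.4,31.7,0,0],[-44.4,31.7,0,0],[-44.4,31.7,0,0],[-44.4,31.7,0,0],[-44.4,31.7,0,0],[-44.4,31.7,0,0],[-44.4,31.7,0,0],[-44.4,31.7,0,0]],
  ],
)

```text
time: 2.4
eef_pos: [0.4427, 0.1362, 0.2502]
tool_rot: [[0.075, 0.997, 0.0], [0.997, -0.075, 0.0], [0.0, 0.0, -1.0]]
force: [1.2, 1.0, -0.4]
gripper_width: 0.0623
```

```bash
python3 -c "
from h import *
plan(chest(-68,0),160,85.7)
snap('wrist','w1'); snap('side','s1')"
```

```text
t 2.40 pos [442.7 136.2 250.2] yaw 85.70 q6 1.80 tilt [0.0001 0.0002] F [ 1.17  1.03 -0.41] w 0.0623
-> spin -0.0000 rad, dx 0.7 dy -1.2 dz 90.2
```

View pics/w1.png

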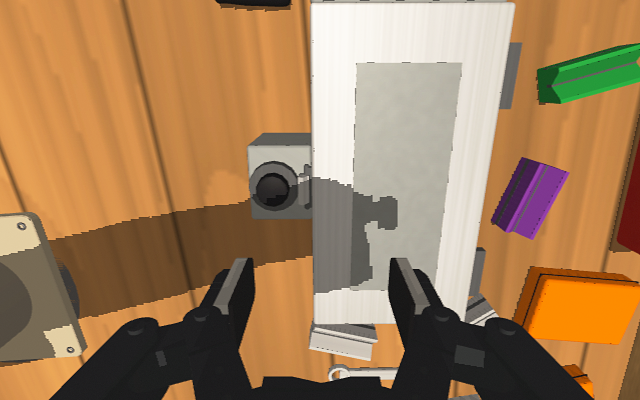

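The wrist view shows the button at (273,187), the shut lid, and the fingertips at (240,262) and (400,262). I'll measure the tip geometry and the button from this image.

Run:
```python
from h import *
P,p=world('wrist','w1'); z=np.load('/tmp/w1.npz')
T=(P-z['pos'])@z['rot']*1000
for u,v in [(250,262),(244,262),(238,262),(232,270),(235,300),(225,310),(393,262),(400,262),(407,265),(412,280),(405,300)]:
    print((u,v),T[v,u].round(1))
m=(P[...,2]>.1035)&(P[...,2]<.109)
m[:, :240]=0;m[:,310:]=0;m[215:]=0
q=P[m]; r=cv2.minEnclosingCircle((q[:,:2]*1000).astype(np.float32)); print('button',r,np.median(q[:,2]),m.sum(), chest(-108,0))
m=(P[...,2]>.095)&(P[...,2]<.1003); q=P[m][:,:2]*1000; print(cv2.minAreaRect(q.astype(np.float32)))
c,s=np.cos(YAW),np.sin(YAW); l=(q-O)@np.array([[c,-s],[s,c]]); print(np.percentile(l,[0,1,5,50,99,100],axis=0).round(1))
f=T[(T[...,2]>0)&(T[...,2]<40)&(abs(T[...,0])<20)&(abs(T[...,1])<70)]
for sg in(-1,1):
    g=f[np.sign(f[:,1])==sg]; print(len(g),g.min(0).round(1),g.max(0).round(1))
    t=g[g[:,2]>g[:,2].max()-4]; print(' tip',t.min(0).round(1),t.max(0).round(1))
```

```text
(250, 262) [ 10.6 -32.8   7.4]
(244, 262) [ 10.7 -35.4   7.3]
(238, 262) [ 11.2 -37.7   6.4]
(232, 270) [ 11.4 -38.6  -0.5]
(235, 300) [ 10.2 -32.9 -19.3]
(225, 310) [  9.3 -35.4 -23.8]
(393, 262) [11.1 29.4  6.7]
(400, 262) [11.5 32.2  5.9]
(407, 265) [11.5 34.7  3.4]
(412, 280) [11.5 33.8 -8.2]
(405, 300) [  8.1  29.5 -16.3]
button ((408.3179016113281, 138.6174774169922), 21.76866340637207) 0.10527629834423871 855 [401.60400558 139.9977025 ]
((480.7835693359375, 133.14651489257812), (280.59619140625, 202.7847442626953), 85.86597442626953)
[[-129.9 -141.1]
 [ -76.1 -132.8]
 [ -70.4 -107. ]
 [  -6.9   37.6]
 [  70.5  137.2]
 [  73.2  139.3]]
577 [-10.5 -46.4   0.1] [ 12.3 -32.5  14.4]
 tip [ -9.1 -37.1  10.4] [ 10.8 -32.6  14.4]
584 [-10.4  29.2   0. ] [12.4 43.4 14. ]
 tip [-9.3 29.3 10. ] [11.2 36.3 14. ]
```

apply_moves(
  commands=[
    [[0.7,-4,20,0],[0,0,25,0],[0,0,25,0],[0,0,25,0],[0,0,20,0],[0,0,5,0],[0,0,0,0],[0,0,0,0]],
  ],
)

```text
time: 3.5
eef_pos: [0.439, 0.1391, 0.1312]
tool_rot: [[0.075, 0.997, 0.002], [0.997, -0.075, 0.0], [0.0, 0.002, -1.0]]
force: [1.0, -0.8, -0.6]
gripper_width: 0.0624
```

apply_moves(
  commands=[
    [[0,0,2,0],[0,0,2,0],[0,0,1,0],[0,0,1,0],[0,0,0,0]],
  ],
)

```text
time: 4.12
eef_pos: [0.4381, 0.1388, 0.1242]
tool_rot: [[0.075, 0.997, -0.0], [0.997, -0.075, -0.0], [-0.0, -0.0, -1.0]]
force: [-0.6, -0.1, 0.4]
gripper_width: 0.0623
```

apply_moves(
  commands=[
    [[-1.6,0,1,0],[0,0,1,0],[0,0,1,0],[0,0,1,0],[0,0,0,0]],
  ],
)

```text
time: 4.75
eef_pos: [0.438, 0.1372, 0.1202]
tool_rot: [[0.075, 0.997, -0.0], [0.997, -0.075, -0.0], [-0.0, -0.0, -1.0]]
force: [0.5, 0.4, 0.2]
gripper_width: 0.0622
```

apply_moves(
  commands=[
    [[0,0,1,0],[0,0,1,0],[0,0,0,0]],
  ],
)

```text
time: 5.12
eef_pos: [0.4383, 0.1373, 0.1186]
tool_rot: [[0.075, 0.997, 0.0], [0.997, -0.075, 0.0], [0.0, 0.0, -1.0]]
force: [-0.5, -0.1, 2.6]
gripper_width: 0.0622
```

apply_moves(
  commands=[
    [[0,0,1,0],[0,0,0,0]],
  ],
)

```text
time: 5.38
eef_pos: [0.4383, 0.1373, 0.1178]
tool_rot: [[0.075, 0.997, 0.0], [0.997, -0.075, 0.0], [0.0, 0.0, -1.0]]
force: [-2.4, -0.8, 4.8]
gripper_width: 0.0623
```

apply_moves(
  commands=[
    [[0,0,1,0],[0,0,0,0]],
  ],
)

```text
time: 5.62
eef_pos: [0.4383, 0.1373, 0.1175]
tool_rot: [[0.075, 0.997, 0.0], [0.997, -0.075, 0.0], [0.0, 0.0, -1.0]]
force: [-3.6, -0.9, 10.2]
gripper_width: 0.0625
```

Run:
```python
from h import *
plan(chest(-71,0))
for n in('wrist','side','scene'): snap(n,n+'2')
P,p=world('wrist','wrist2'); c,s=np.cos(YAW),np.sin(YAW); L=(P[...,:2]*1000-O)@np.array([[c,-s],[s,c]])
z=P[...,2]*1000
for x0 in range(-70,75,20):
    m=(abs(L[...,0]-x0)<6)&(L[...,1]>20)&(L[...,1]<130)&(z>80)&(z<125); print(x0,m.sum(),np.median(z[m]) if m.sum() else None)
a=np.vstack([cv2.imread('pics/side2.png')[180:340,240:420]]); cv2.imwrite('pics/side2c.png',cv2.resize(a,None,fx=3,fy=3))
```

```text
t 5.62 pos [438.3 137.3 117.5] yaw 85.71 q6 1.81 tilt [0.0003 0.0001] F [-3.55 -0.92 10.22] w 0.0625
-> spin 0.0000 rad, dx -0.1 dy 0.2 dz 0.0
-70 6696 97.5859066936592
-50 6711 97.55947601708797
-30 6734 98.04667495088654
-10 6722 97.95085611557178
10 6697 97.85478415797525
30 6675 97.7778516786724
50 5385 97.0992579205653
70 775 96.96858349094694
```

View pics/wrist2.png

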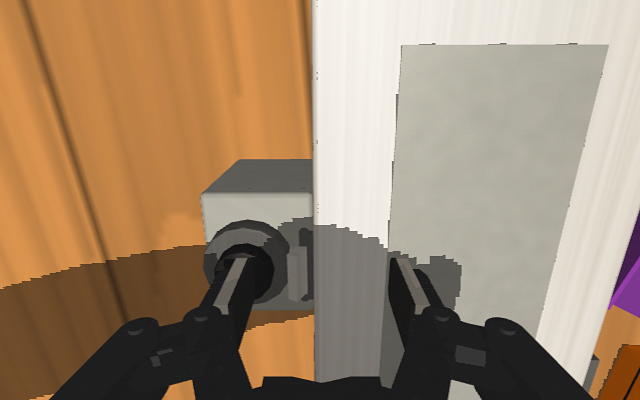

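View pics/side2c.png

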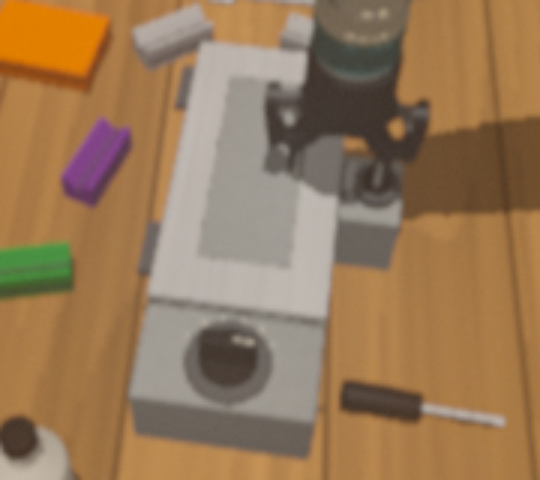

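Run:
```python
from h import *
for n,f in (('wrist','w1'),('wrist','wrist2')):
    P,p=world(n,f); c,s=np.cos(YAW),np.sin(YAW); L=(P[...,:2]*1000-O)@np.array([[c,-s],[s,c]]); z=P[...,2]*1000
    rr=np.hypot(L[...,0]+108,L[...,1])
    for y0 in(-16,-8,0,8,16):
        print(f,y0,[ (x0,np.nanmedian(z[(abs(L[...,0]-x0)<1.5)&(abs(L[...,1]-y0)<2)]).round(1)) for x0 in range(-132,-72,4) if ((abs(L[...,0]-x0)<1.5)&(abs(L[...,1]-y0)<2)).any()])
P,p=world('wrist','w1'); L=(P[...,:2]*1000-O)@np.array([[c,-s],[s,c]]); z=P[...,2]*1000
m=(z>104.8)&(abs(L[...,0]+108)<24)&(abs(L[...,1])<24)&(p.max(-1)<75)
print(L[m].mean(0),L[m].min(0),L[m].max(0),m.sum())
a=cv2.imread('pics/wrist2.png')[180:340,180:420]; cv2.imwrite('pics/wrist2c.png',cv2.resize(a,None,fx=3,fy=3))
```

```text
w1 -16 [(-132, np.float64(82.1)), (-124, np.float64(94.4)), (-120, np.float64(94.6)), (-116, np.float64(94.4)), (-108, np.float64(103.8)), (-104, np.float64(95.0)), (-100, np.float64(94.6)), (-96, np.float64(94.4)), (-92, np.float64(82.8)), (-84, np.float64(94.1)), (-80, np.float64(94.4)), (-76, np.float64(96.1))]
w1 -8 [(-132, np.float64(291.5)), (-128, np.float64(293.3)), (-124, np.float64(293.5)), (-120, np.float64(292.3)), (-116, np.float64(289.8)), (-112, np.float64(288.4)), (-108, np.float64(105.8)), (-104, np.float64(105.6)), (-100, np.float64(256.9)), (-96, np.float64(94.9)), (-92, np.float64(94.8)), (-88, np.float64(102.7)), (-84, np.float64(104.1)), (-80, np.float64(99.0)), (-76, np.float64(96.4))]
w1 0 [(-132, np.float64(93.1)), (-128, np.float64(95.0)), (-124, np.float64(293.1)), (-120, np.float64(291.7)), (-116, np.float64(290.4)), (-112, np.float64(289.0)), (-108, np.float64(105.6)), (-104, np.float64(105.7)), (-100, np.float64(261.1)), (-96, np.float64(100.4)), (-92, np.float64(94.5)), (-88, np.float64(101.6)), (-84, np.float64(103.9)), (-80, np.float64(98.6)), (-76, n
[... 1930 characters left out ...]
 (-104, np.float64(127.4)), (-100, np.float64(98.9)), (-96, np.float64(94.8)), (-92, np.float64(93.8)), (-88, np.float64(98.3)), (-84, np.float64(103.7)), (-80, np.float64(98.5)), (-76, np.float64(96.9))]
wrist2 16 [(-132, np.float64(82.7)), (-128, np.float64(153.8)), (-124, np.float64(84.6)), (-120, np.float64(93.8)), (-116, np.float64(94.6)), (-112, np.float64(147.0)), (-108, np.float64(95.2)), (-104, np.float64(172.0)), (-100, np.float64(174.3)), (-96, np.float64(174.4)), (-92, np.float64(178.5)), (-88, np.float64(180.7)), (-84, np.float64(82.9)), (-80, np.float64(93.1)), (-76, np.float64(95.4))]
[-111.02261638    8.5014176 ] [-131.99209877  -13.6099693 ] [-84.00347334  18.79435355] 14343
```

View pics/wrist2c.png

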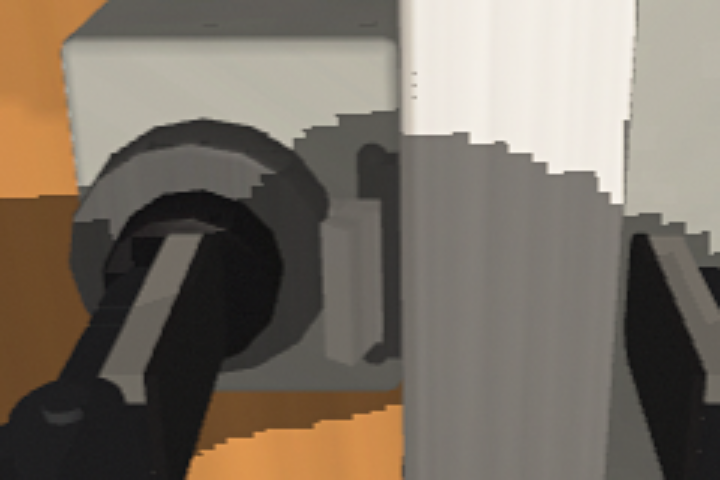

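Run:
```python
from h import *
plan(chest(-71,0)); print(readout.sense()['moment'])
snap('wrist','wrist3'); plan(chest(-71,0))
def lid(f):
    P,p=world('wrist',f); c,s=np.cos(YAW),np.sin(YAW); L=(P[...,:2]*1000-O)@np.array([[c,-s],[s,c]]); z=P[...,2]*1000
    m=(abs(L[...,0])<68)&(L[...,1]>45)&(L[...,1]<130)&(z>80)&(z<125)
    print(f,np.linalg.lstsq(np.c_[L[m],np.ones(m.sum())],z[m],rcond=None)[0])
    for y0 in(-6,0,6): print([(x0,np.nanmedian(z[(abs(L[...,0]-x0)<1)&(abs(L[...,1]-y0)<2)]).round(1)) for x0 in range(-92,-72,2) if ((abs(L[...,0]-x0)<1)&(abs(L[...,1]-y0)<2)).any()])
for f in('w1','wrist2','wrist3'): lid(f)
```

```text
t 5.78 pos [438.3 137.3 117.4] yaw 85.71 q6 1.81 tilt [0.0003 0.0001] F [-3.67 -0.35  9.27] w 0.0627
-> spin 0.0000 rad, dx -0.1 dy 0.2 dz 0.0
[-0.10277823  0.94077595  0.01204575]
t 5.83 pos [438.3 137.3 117.4] yaw 85.71 q6 1.81 tilt [0.0002 0.0001] F [-2.44 -0.86  9.36] w 0.0621
-> spin 0.0000 rad, dx -0.1 dy 0.2 dz 0.0
w1 [-6.37547677e-03 -7.17734162e-03  9.82887459e+01]
[(-92, np.float64(94.8)), (-90, np.float64(94.1)), (-88, np.float64(102.9)), (-86, np.float64(103.7)), (-84, np.float64(104.1)), (-82, np.float64(101.6)), (-80, np.float64(98.0)), (-78, np.float64(94.6)), (-76, np.float64(96.2)), (-74, np.float64(97.9))]
[(-92, np.float64(94.5)), (-90, np.float64(94.6)), (-88, np.float64(102.6)), (-86, np.float64(103.8)), (-84, np.float64(104.5)), (-82, np.float64(102.2)), (-80, np.float64(98.7)), (-78, np.float64(94.5)), (-76, np.float64(95.9)), (-74, np.float64(97.2))]
[(-92, np.float64(94.5)), (-90, np.float64(92.9)), (-88, np.float64(102.5)), (-86, np.float64(103.2)), (-84, np.float64(104.4)), (-82, np.float64(102.0)), (-80, np.float64(98.8)), (-78, np.float64(94.4)), (-76, np
[... 985 characters left out ...]
t64(102.8)), (-86, np.float64(103.8)), (-84, np.float64(104.3)), (-82, np.float64(100.6)), (-80, np.float64(97.8)), (-78, np.float64(94.2)), (-76, np.float64(95.6)), (-74, np.float64(97.3))]
[(-92, np.float64(94.6)), (-90, np.float64(94.6)), (-88, np.float64(102.8)), (-86, np.float64(103.7)), (-84, np.float64(104.3)), (-82, np.float64(100.7)), (-80, np.float64(96.4)), (-78, np.float64(94.1)), (-76, np.float64(96.0)), (-74, np.float64(97.4))]
[(-92, np.float64(94.4)), (-90, np.float64(90.1)), (-88, np.float64(101.5)), (-86, np.float64(103.2)), (-84, np.float64(103.5)), (-82, np.float64(100.4)), (-80, np.float64(96.3)), (-78, np.float64(94.2)), (-76, np.float64(96.1)), (-74, np.float64(97.2))]
```

apply_moves(
  commands=[
    [[0,0,0.7,0],[0,0,0,0]],
  ],
)

```text
time: 6.08
eef_pos: [0.4383, 0.1373, 0.1165]
tool_rot: [[0.075, 0.997, 0.0], [0.997, -0.075, 0.0], [0.0, 0.0, -1.0]]
force: [-3.4, -0.1, 8.1]
gripper_width: 0.0625
```

Run:
```python
from h import *
plan(chest(-71,0)); print(readout.sense()['moment'])
snap('wrist','wrist4')
def but(f):
    P,p=world('wrist',f); c,s=np.cos(YAW),np.sin(YAW); L=(P[...,:2]*1000-O)@np.array([[c,-s],[s,c]]); z=P[...,2]*1000
    for y0 in(-10,-6,-2,2): print(f,y0,[(x0,np.nanmedian(z[(abs(L[...,0]-x0)<1)&(abs(L[...,1]-y0)<2)]).round(1)) for x0 in range(-122,-92,2) if ((abs(L[...,0]-x0)<1)&(abs(L[...,1]-y0)<2)).any()])
for f in('w1','wrist3','wrist4'): but(f)
```

```text
t 6.08 pos [438.3 137.3 116.5] yaw 85.71 q6 1.81 tilt [0.0004 0.0001] F [-3.44 -0.06  8.05] w 0.0625
-> spin 0.0000 rad, dx -0.1 dy 0.2 dz 0.0
[-0.13123605  0.72239002  0.01232939]
w1 -10 [(-122, np.float64(293.4)), (-120, np.float64(291.4)), (-118, np.float64(105.3)), (-116, np.float64(105.4)), (-114, np.float64(105.4)), (-112, np.float64(105.5)), (-110, np.float64(105.6)), (-108, np.float64(105.6)), (-106, np.float64(105.5)), (-104, np.float64(105.6)), (-102, np.float64(105.1)), (-100, np.float64(256.9)), (-98, np.float64(94.9)), (-96, np.float64(94.5)), (-94, np.float64(94.4))]
w1 -6 [(-122, np.float64(293.0)), (-120, np.float64(292.1)), (-118, np.float64(291.0)), (-116, np.float64(290.3)), (-114, np.float64(289.7)), (-112, np.float64(288.9)), (-110, np.float64(288.4)), (-108, np.float64(105.9)), (-106, np.float64(105.6)), (-104, np.float64(105.8)), (-102, np.float64(105.9)), (-100, np.float64(258.2)), (-98, np.float64(104.5)), (-96, np.float64(94.6)), (-94, np.float64(94.8))]
w1 -2 [(-122, np.float64(292.7)), (-120, np.float64(291.9)), (-118, np.float64(291.4)), (-116, np.float64
[... 2484 characters left out ...]
loat64(94.6))]
wrist4 -2 [(-122, np.float64(157.5)), (-120, np.float64(156.7)), (-118, np.float64(155.8)), (-116, np.float64(155.3)), (-114, np.float64(155.6)), (-106, np.float64(140.2)), (-104, np.float64(124.8)), (-102, np.float64(102.8)), (-100, np.float64(102.9)), (-98, np.float64(102.3)), (-96, np.float64(98.3)), (-94, np.float64(94.5))]
wrist4 2 [(-122, np.float64(157.0)), (-120, np.float64(156.5)), (-118, np.float64(156.0)), (-116, np.float64(155.2)), (-114, np.float64(155.1)), (-108, np.float64(168.2)), (-106, np.float64(140.8)), (-104, np.float64(126.3)), (-102, np.float64(102.7)), (-100, np.float64(102.8)), (-98, np.float64(102.2)), (-96, np.float64(96.0)), (-94, np.float64(94.5))]
```

apply_moves(
  commands=[
    [[0,0,0.7,0],[0,0,0,0]],
  ],
)

```text
time: 6.38
eef_pos: [0.4383, 0.1373, 0.1163]
tool_rot: [[0.075, 0.997, 0.0], [0.997, -0.075, 0.0], [0.0, 0.0, -1.0]]
force: [-4.0, -1.4, 12.0]
gripper_width: 0.0623
```

```bash
cat >> h.py <<'E'
def lid(f):
    P,p=world('wrist',f); c,s=np.cos(YAW),np.sin(YAW); L=(P[...,:2]*1000-O)@np.array([[c,-s],[s,c]]); z=P[...,2]*1000
    m=(abs(L[...,0])<68)&(L[...,1]>45)&(L[...,1]<130)&(z>80)&(z<135)
    print(f,np.linalg.lstsq(np.c_[L[m],np.ones(m.sum())],z[m],rcond=None)[0])
E
python3 - <<'E'
from h import *
plan(chest(-71,0)); print(readout.sense()['moment'])
snap('wrist','wrist5'); lid('wrist5')
E
```

```text
t 6.38 pos [438.3 137.3 116.3] yaw 85.71 q6 1.81 tilt [0.0003 0.0001] F [-4.   -1.39 11.98] w 0.0623
-> spin 0.0000 rad, dx -0.1 dy 0.2 dz 0.0
[-0.17784909  1.11642117  0.07353096]
wrist5 [-3.69772507e-03 -6.86121496e-03  9.82143923e+01]
```

apply_moves(
  commands=[
    [[0,0,0.6,0],[0,0,0,0]],
  ],
)

```text
time: 6.68
eef_pos: [0.4383, 0.1373, 0.1153]
tool_rot: [[0.075, 0.997, 0.0], [0.997, -0.075, 0.0], [0.0, 0.0, -1.0]]
force: [-2.1, -0.5, 7.9]
gripper_width: 0.0622
```

Run:
```python
from h import *
plan(chest(-71,0)); print(readout.sense()['moment'])
snap('wrist','wrist6'); lid('wrist6')
```

```text
t 6.67 pos [438.3 137.3 115.3] yaw 85.71 q6 1.81 tilt [0.0004 0.0001] F [-2.09 -0.49  7.94] w 0.0622
-> spin 0.0000 rad, dx -0.1 dy 0.2 dz 0.0
[-0.06890207  0.73861621 -0.00129765]
wrist6 [-6.90747601e-03 -6.98751138e-03  9.84728117e+01]
```

apply_moves(
  commands=[
    [[0,0,0.6,0],[0,0,0,0]],
  ],
)

```text
time: 6.98
eef_pos: [0.4383, 0.1373, 0.1151]
tool_rot: [[0.075, 0.997, 0.0], [0.997, -0.075, 0.0], [0.0, 0.0, -1.0]]
force: [-3.2, 0.5, 12.4]
gripper_width: 0.0624
```

Run:
```python
from h import *
plan(chest(-71,0)); print(readout.sense()['moment'])
snap('wrist','wrist7'); lid('wrist7')
```

```text
t 6.97 pos [438.3 137.3 115.1] yaw 85.71 q6 1.81 tilt [0.0003 0.0001] F [-3.19  0.51 12.41] w 0.0624
-> spin 0.0000 rad, dx -0.1 dy 0.2 dz 0.0
[-0.143412    1.09322708  0.042607  ]
wrist7 [-6.70006914e-03 -6.78213112e-03  9.84501105e+01]
```

apply_moves(
  commands=[
    [[0,0,0.6,0],[0,0,0,0]],
  ],
)

```text
time: 7.28
eef_pos: [0.4383, 0.1373, 0.1141]
tool_rot: [[0.075, 0.997, 0.0], [0.997, -0.075, 0.0], [0.0, 0.0, -1.0]]
force: [-2.2, 0.4, 8.5]
gripper_width: 0.0624
```

Run:
```python
from h import *
plan(chest(-71,0)); print(readout.sense()['moment'])
snap('wrist','wrist8'); lid('wrist8')
```

```text
t 7.28 pos [438.3 137.3 114.1] yaw 85.71 q6 1.81 tilt [0.0005 0.0001] F [-2.18  0.38  8.46] w 0.0624
-> spin 0.0000 rad, dx -0.1 dy 0.2 dz 0.0
[-0.06649543  0.72637127  0.02390439]
wrist8 [-2.75533560e-02 -6.76060473e-03  1.00023606e+02]
```

Run:
```python
import numpy as np
th=np.r_[0.02+np.array([0,.03,.07,.12]),np.arange(.22,1.3,.09),np.arange(1.3,1.76,.06),1.75]
def pos(t,r=112):
    x=max(-r*np.cos(t)+12*np.sin(t), -150*np.cos(t)+12*np.sin(t) if t>np.pi/2 else -1e9); return np.array([x,r*np.sin(t)+12*np.cos(t)])
p=np.array([pos(t) for t in th]); d=np.diff(p,axis=0)
for t,q in zip(th[1:],d): print('%.2f dy %.1f dz %.1f'%(t,q[0],-q[1]))
```

```text
0.05 dy 0.5 dz -3.3
0.09 dy 0.8 dz -4.4
0.14 dy 1.2 dz -5.5
0.22 dy 2.5 dz -8.6
0.31 dy 3.7 dz -9.4
0.40 dy 4.5 dz -9.1
0.49 dy 5.3 dz -8.6
0.58 dy 6.1 dz -8.1
0.67 dy 6.8 dz -7.5
0.76 dy 7.4 dz -6.9
0.85 dy 8.0 dz -6.2
0.94 dy 8.5 dz -5.5
1.03 dy 9.0 dz -4.7
1.12 dy 9.4 dz -3.8
1.21 dy 9.7 dz -3.0
1.30 dy 9.9 dz -2.1
1.30 dy 0.0 dz -0.0
1.36 dy 6.7 dz -0.9
1.42 dy 6.7 dz -0.5
1.48 dy 6.8 dz -0.1
1.54 dy 6.8 dz 0.3
1.60 dy 7.8 dz 0.7
1.66 dy 8.9 dz 1.1
1.72 dy 8.8 dz 1.5
1.75 dy 4.4 dz 0.9
```

apply_moves(
  commands=[
    [[0,0.5,-3.3,0],[0,0.8,-4.4,0],[0,1.2,-5.5,0],[0,2.5,-8.6,0],[0,3.7,-9.4,0],[0,4.5,-9.1,0],[0,0,0,0]],
  ],
)

```text
time: 8.2
eef_pos: [0.4528, 0.1364, 0.1547]
tool_rot: [[0.075, 0.997, 0.003], [0.997, -0.075, 0.0], [0.001, 0.003, -1.0]]
force: [-0.2, 0.3, -0.5]
gripper_width: 0.0624
```

Run:
```python
from h import *
plan(chest(-71,0)); snap('wrist','wrist9'); snap('side','side9'); snap('scene','scene9')
a=cv2.imread('pics/side9.png')[120:360,200:460]; cv2.imwrite('pics/side9c.png',cv2.resize(a,None,fx=2.4,fy=2.4))
```

```text
t 8.20 pos [452.8 136.4 154.7] yaw 85.69 q6 1.80 tilt [0.0028 0.0004] F [-0.24  0.26 -0.5 ] w 0.0624
-> spin 0.0000 rad, dx -0.2 dy -14.3 dz 0.0
```

View pics/side9c.png

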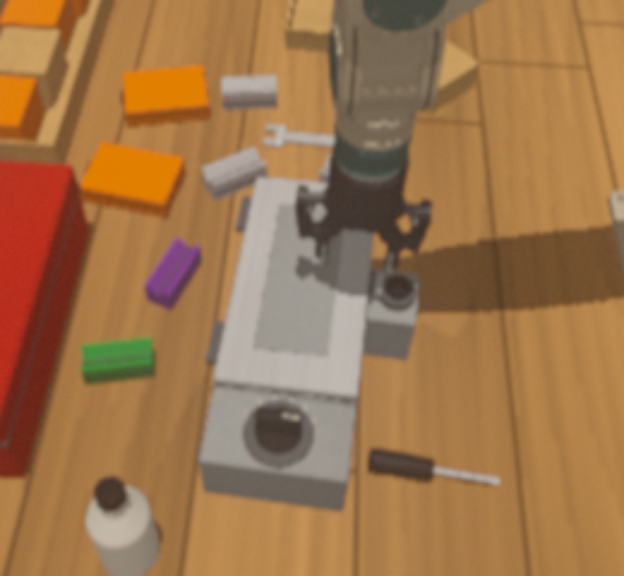

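View pics/wrist9.png

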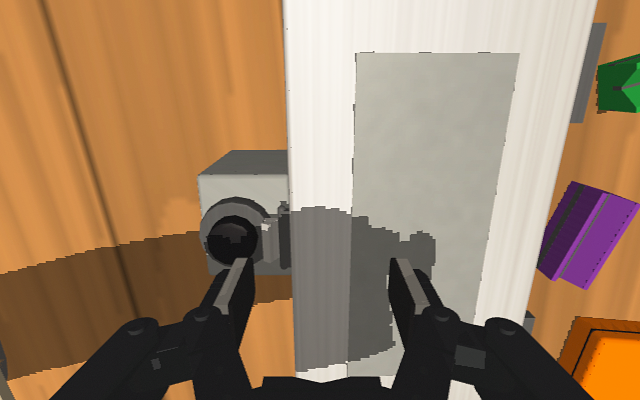

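Run:
```python
from h import *
lid('wrist9')
P,p=world('wrist','wrist9'); c,s=np.cos(YAW),np.sin(YAW); L=(P[...,:2]*1000-O)@np.array([[c,-s],[s,c]]); z=P[...,2]*1000
print([(x0,np.nanmedian(z[(abs(L[...,0]-x0)<1)&(abs(L[...,1]-5)<4)]).round(1)) for x0 in range(-100,-60,2) if ((abs(L[...,0]-x0)<1)&(abs(L[...,1]-5)<4)).any()])
a=cv2.imread('pics/wrist9.png')[180:300,180:400]; cv2.imwrite('pics/w9c.png',cv2.resize(a,None,fx=3.5,fy=3.5))
```

```text
wrist9 [-3.79768414e-02 -7.50777572e-03  1.00694778e+02]
[(-100, np.float64(158.6)), (-98, np.float64(105.3)), (-96, np.float64(94.9)), (-94, np.float64(94.7)), (-92, np.float64(178.7)), (-90, np.float64(164.6)), (-88, np.float64(104.0)), (-86, np.float64(101.5)), (-84, np.float64(98.8)), (-82, np.float64(99.0)), (-80, np.float64(99.3)), (-78, np.float64(99.3)), (-76, np.float64(100.1)), (-74, np.float64(102.2)), (-72, np.float64(102.5)), (-70, np.float64(102.5)), (-68, np.float64(102.4)), (-66, np.float64(102.3)), (-64, np.float64(102.4)), (-62, np.float64(102.2))]
```

View pics/w9c.png

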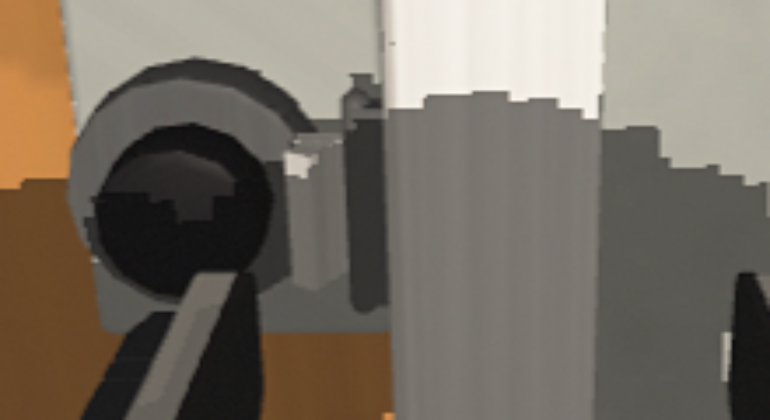

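Run:
```python
from h import *
plan(chest(-71,0)); snap('wrist','wrist10'); lid('wrist10'); snap('side','side10')
P,p=world('wrist','wrist10'); c,s=np.cos(YAW),np.sin(YAW); L=(P[...,:2]*1000-O)@np.array([[c,-s],[s,c]]); z=P[...,2]*1000
for y0 in(-8,0,8,25,60): print(y0,[(x0,np.nanmedian(z[(abs(L[...,0]-x0)<1)&(abs(L[...,1]-y0)<4)]).round(1)) for x0 in range(-100,-60,2) if ((abs(L[...,0]-x0)<1)&(abs(L[...,1]-y0)<4)).any()])
```

```text
t 8.35 pos [451.  136.2 153.1] yaw 85.70 q6 1.80 tilt [-0.0007 -0.0001] F [ 0.04  0.3  -1.33] w 0.0621
-> spin 0.0000 rad, dx 0.1 dy -12.5 dz 0.0
wrist10 [-3.79844904e-02 -7.98690537e-03  1.00665598e+02]
-8 [(-100, np.float64(105.4)), (-98, np.float64(103.7)), (-96, np.float64(94.7)), (-94, np.float64(94.5)), (-92, np.float64(159.8)), (-90, np.float64(103.6)), (-88, np.float64(104.4)), (-86, np.float64(101.6)), (-84, np.float64(98.7)), (-82, np.float64(99.1)), (-80, np.float64(99.0)), (-78, np.float64(99.2)), (-76, np.float64(99.9)), (-74, np.float64(102.2)), (-72, np.float64(102.4)), (-70, np.float64(102.4)), (-68, np.float64(102.3)), (-66, np.float64(102.3)), (-64, np.float64(102.3)), (-62, np.float64(102.1))]
0 [(-100, np.float64(105.4)), (-98, np.float64(105.0)), (-96, np.float64(98.5)), (-94, np.float64(94.8)), (-92, np.float64(165.0)), (-90, np.float64(103.8)), (-88, np.float64(104.2)), (-86, np.float64(101.8)), (-84, np.float64(98.4)), (-82, np.float64(99.1)), (-80, np.float64(99.3)), (-78, np.float64(99.1)), (-76, np.float64(100.2)), (-74, np.float64(102.4)), (-72, np.float64
[... 885 characters left out ...]
6)), (-82, np.float64(82.7)), (-80, np.float64(82.5)), (-78, np.float64(82.0)), (-76, np.float64(101.2)), (-74, np.float64(102.1)), (-72, np.float64(102.3)), (-70, np.float64(102.2)), (-68, np.float64(102.4)), (-66, np.float64(102.3)), (-64, np.float64(102.3)), (-62, np.float64(102.2))]
60 [(-100, np.float64(-0.6)), (-98, np.float64(-0.5)), (-96, np.float64(-0.3)), (-94, np.float64(-0.4)), (-92, np.float64(-0.8)), (-90, np.float64(-0.6)), (-88, np.float64(-0.9)), (-86, np.float64(-1.0)), (-76, np.float64(101.5)), (-74, np.float64(102.3)), (-72, np.float64(102.4)), (-70, np.float64(102.3)), (-68, np.float64(102.3)), (-66, np.float64(102.2)), (-64, np.float64(102.1)), (-62, np.float64(102.2))]
```

apply_moves(
  commands=[
    [[0,-1,5,0],[0,0,10,0],[0,0,5,0],[0,0,0,0],[0,0,0,0]],
  ],
  fingers=0.085,
)

```text
time: 9.07
eef_pos: [0.4504, 0.1363, 0.1334]
tool_rot: [[0.075, 0.997, 0.0], [0.997, -0.075, 0.0], [0.0, 0.0, -1.0]]
force: [-0.3, 0.1, -0.1]
gripper_width: 0.0783
```

```bash
cat >> h.py <<'E'
def cl(f,n='wrist'):
    P,p=world(n,f); c,s=np.cos(YAW),np.sin(YAW); L=(P[...,:2]*1000-O)@np.array([[c,-s],[s,c]]); return L,P[...,2]*1000
def prof(f,ys=(0,),xs=range(-124,-64,2)):
    L,z=cl(f)
    for y0 in ys: print(y0,[(x0,round(float(np.nanmedian(z[m])),1)) for x0 in xs for m in [(abs(L[...,0]-x0)<1)&(abs(L[...,1]-y0)<3)&(z<120)] if m.any()])
def tips(f):
    P,p=world('wrist',f); z=np.load('/tmp/'+f+'.npz'); T=(P-z['pos'])@z['rot']*1000
    g0=T[(T[...,2]>-5)&(T[...,2]<40)&(abs(T[...,0])<14)&(abs(T[...,1])<70)&(P[...,2]*1000>107)]
    for sg in(-1,1):
        g=g0[np.sign(g0[:,1])==sg]; t=g[g[:,2]>g[:,2].max()-4]; print('tip',t.min(0).round(1),t.max(0).round(1))
E
python3 - <<'E'
from h import *
plan(chest(-59.5,0),125); snap('wrist','wrist11'); lid('wrist11'); tips('wrist11'); prof('wrist11',(-5,0))
E
```

```text
t 9.07 pos [450.4 136.3 133.4] yaw 85.70 q6 1.80 tilt [0. 0.] F [-0.25  0.14 -0.1 ] w 0.0783
-> spin 0.0000 rad, dx -0.0 dy -0.4 dz 8.4
wrist11 [-3.79090373e-02 -7.60709048e-03  1.00658989e+02]
tip [  4.5 -56.7  26.2] [  6.7 -56.5  26.3]
tip [-10.   37.2   6. ] [11. 44. 10.]
-5 [(-122, 105.1), (-120, 105.4), (-118, 105.4), (-116, 105.6), (-106, 105.3), (-104, 105.7), (-102, 105.6), (-100, 105.4), (-98, 104.6), (-96, 95.6), (-94, 94.5), (-92, 102.4), (-90, 103.5), (-88, 104.4), (-86, 101.7), (-84, 98.7), (-82, 99.2), (-80, 99.2), (-78, 99.1), (-76, 100.4), (-74, 102.2), (-72, 102.5), (-70, 102.5), (-68, 102.5), (-66, 102.2)]
0 [(-124, 94.3), (-122, 105.1), (-120, 105.5), (-118, 105.5), (-116, 105.5), (-114, 105.5), (-112, 105.7), (-110, 105.5), (-108, 105.6), (-106, 105.6), (-104, 105.5), (-102, 105.8), (-100, 105.4), (-98, 105.1), (-96, 99.3), (-94, 94.6), (-92, 102.6), (-90, 103.4), (-88, 104.4), (-86, 101.9), (-84, 98.7), (-82, 99.0), (-80, 99.2), (-78, 99.1), (-76, 100.4), (-74, 102.3), (-72, 102.4), (-70, 102.4), (-68, 102.3), (-66, 102.4)]
```

View pics/wrist11.png

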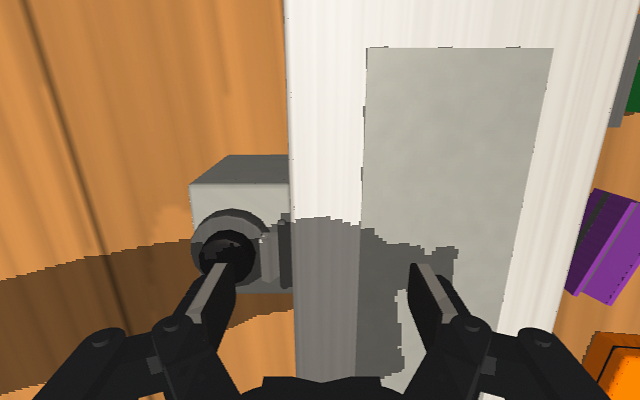

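apply_moves(
  commands=[
    [[0,-1.5,8,0],[0,0,6,0],[0,0,2,0],[0,0,1,0],[0,0,1,0],[0,0,0,0]],
  ],
)

```text
time: 9.88
eef_pos: [0.4489, 0.1365, 0.1155]
tool_rot: [[0.075, 0.997, 0.0], [0.997, -0.075, 0.0], [0.0, 0.0, -1.0]]
force: [-0.3, -0.9, -0.2]
gripper_width: 0.0782
```

apply_moves(
  commands=[
    [[0,0,0.7,0],[0,0,0.7,0],[0,0,0,0]],
  ],
)

```text
time: 10.25
eef_pos: [0.449, 0.1365, 0.1142]
tool_rot: [[0.075, 0.997, 0.0], [0.997, -0.075, 0.0], [0.0, 0.0, -1.0]]
force: [-0.8, -0.4, 0.6]
gripper_width: 0.0783
```

Run:
```python
from h import *
plan(chest(-61,0)); snap('wrist','wrist12'); lid('wrist12'); prof('wrist12',(-8,-5,))
```

```text
t 10.25 pos [449.  136.5 114.2] yaw 85.70 q6 1.80 tilt [0.0004 0.0001] F [-0.77 -0.37  0.59] w 0.0783
-> spin 0.0000 rad, dx -0.0 dy -0.5 dz 0.0
wrist12 [-3.75879252e-02 -6.90613529e-03  1.00650871e+02]
-8 [(-102, 113.0), (-100, 104.8), (-98, 103.8), (-96, 94.8), (-94, 94.2), (-92, 102.5), (-90, 103.7), (-88, 104.6), (-86, 102.0), (-84, 98.9), (-82, 99.0), (-80, 99.4), (-78, 99.4), (-76, 100.0), (-74, 102.2), (-72, 102.7), (-70, 102.5), (-68, 102.4), (-66, 102.5)]
-5 [(-122, 104.3), (-102, 112.6), (-100, 105.2), (-98, 104.3), (-96, 95.2), (-94, 94.4), (-92, 102.3), (-90, 103.6), (-88, 104.5), (-86, 101.7), (-84, 98.8), (-82, 99.0), (-80, 99.5), (-78, 99.4), (-76, 100.1), (-74, 102.3), (-72, 102.6), (-70, 102.5), (-68, 102.5), (-66, 102.2)]
```

apply_moves(
  commands=[
    [[0,0,0.8,0],[0,0,0.8,0],[0,0,0.8,0],[0,0,0,0]],
  ],
)

```text
time: 10.8
eef_pos: [0.4489, 0.1365, 0.1116]
tool_rot: [[0.075, 0.997, 0.0], [0.997, -0.075, 0.0], [0.0, 0.0, -1.0]]
force: [0.2, 0.1, 1.6]
gripper_width: 0.0784
```

Run:
```python
from h import *
plan(chest(-61,0)); snap('wrist','wrist13'); lid('wrist13'); prof('wrist13',(-8,-5,))
```

```text
t 10.80 pos [448.9 136.5 111.6] yaw 85.70 q6 1.80 tilt [0.0002 0.    ] F [0.24 0.06 1.56] w 0.0784
-> spin 0.0000 rad, dx -0.0 dy -0.5 dz 0.0
wrist13 [-3.75104996e-02 -6.66714215e-03  1.00593048e+02]
-8 [(-102, 111.7), (-100, 102.7), (-98, 101.3), (-96, 94.6), (-94, 94.4), (-92, 102.5), (-90, 103.4), (-88, 104.3), (-86, 101.6), (-84, 98.8), (-82, 98.9), (-80, 99.3), (-78, 99.2), (-76, 99.9), (-74, 102.3), (-72, 102.6), (-70, 102.5), (-68, 102.4), (-66, 102.4)]
-5 [(-122, 102.1), (-102, 111.4), (-100, 102.8), (-98, 101.8), (-96, 95.0), (-94, 94.5), (-92, 102.4), (-90, 103.5), (-88, 104.2), (-86, 101.6), (-84, 98.9), (-82, 98.9), (-80, 99.4), (-78, 99.3), (-76, 100.6), (-74, 102.2), (-72, 102.4), (-70, 102.4), (-68, 102.5), (-66, 102.2)]
```

apply_moves(
  commands=[
    [[0,0,0.8,0],[0,0,0,0]],
  ],
)

```text
time: 11.1
eef_pos: [0.449, 0.1364, 0.1108]
tool_rot: [[0.075, 0.997, 0.0], [0.997, -0.075, 0.0], [0.0, 0.0, -1.0]]
force: [0.5, 1.4, 1.9]
gripper_width: 0.0781
```

Run:
```python
from h import *
plan(chest(-61,0)); snap('wrist','wrist14'); lid('wrist14'); prof('wrist14',(-8,-5,))
```

```text
t 11.10 pos [449.  136.4 110.8] yaw 85.70 q6 1.80 tilt [0.0003 0.0001] F [0.46 1.37 1.89] w 0.0781
-> spin 0.0000 rad, dx -0.0 dy -0.5 dz 0.0
wrist14 [-3.73857285e-02 -6.77257055e-03  1.00613907e+02]
-8 [(-102, 111.4), (-100, 102.0), (-98, 100.5), (-96, 94.7), (-94, 94.7), (-92, 102.6), (-90, 103.5), (-88, 104.1), (-86, 101.5), (-84, 98.5), (-82, 99.0), (-80, 99.4), (-78, 99.3), (-76, 100.2), (-74, 102.5), (-72, 102.5), (-70, 102.5), (-68, 102.3), (-66, 102.2)]
-5 [(-122, 101.0), (-102, 111.7), (-100, 102.2), (-98, 101.3), (-96, 94.9), (-94, 94.7), (-92, 102.6), (-90, 103.5), (-88, 104.2), (-86, 101.7), (-84, 98.7), (-82, 98.9), (-80, 99.3), (-78, 99.3), (-76, 100.3), (-74, 102.3), (-72, 102.5), (-70, 102.4), (-68, 102.3), (-66, 102.1)]
```

apply_moves(
  commands=[
    [[0,0,0.8,0],[0,0,0,0]],
  ],
)

```text
time: 11.4
eef_pos: [0.4489, 0.1365, 0.1101]
tool_rot: [[0.075, 0.997, 0.0], [0.997, -0.075, 0.0], [0.0, 0.0, -1.0]]
force: [0.7, -0.6, 2.3]
gripper_width: 0.0784
```

Run:
```python
from h import *
plan(chest(-61,0)); snap('wrist','wrist15'); lid('wrist15'); prof('wrist15',(-8,-5,))
```

```text
t 11.40 pos [448.9 136.5 110.1] yaw 85.70 q6 1.80 tilt [0.0002 0.    ] F [ 0.66 -0.57  2.33] w 0.0784
-> spin 0.0000 rad, dx -0.0 dy -0.5 dz 0.0
wrist15 [-3.71739259e-02 -6.48688896e-03  1.00597258e+02]
-8 [(-102, 111.1), (-100, 100.9), (-98, 99.7), (-96, 94.6), (-94, 94.5), (-92, 102.4), (-90, 103.4), (-88, 104.2), (-86, 101.9), (-84, 98.8), (-82, 99.2), (-80, 99.4), (-78, 99.2), (-76, 100.6), (-74, 102.3), (-72, 102.4), (-70, 102.4), (-68, 102.4), (-66, 102.2)]
-5 [(-122, 100.1), (-102, 111.2), (-100, 101.0), (-98, 100.3), (-96, 94.8), (-94, 94.6), (-92, 102.6), (-90, 103.3), (-88, 104.2), (-86, 102.0), (-84, 98.8), (-82, 99.2), (-80, 99.2), (-78, 99.3), (-76, 100.7), (-74, 102.1), (-72, 102.6), (-70, 102.4), (-68, 102.5), (-66, 102.4)]
```

apply_moves(
  commands=[
    [[0,0,0.8,0],[0,0,0,0]],
  ],
)

```text
time: 11.7
eef_pos: [0.449, 0.1365, 0.1099]
tool_rot: [[0.075, 0.997, 0.0], [0.997, -0.075, 0.0], [0.0, 0.0, -1.0]]
force: [-1.1, -1.3, 7.7]
gripper_width: 0.0779
```

Run:
```python
from h import *
plan(chest(-61,0)); snap('wrist','wrist16'); lid('wrist16'); prof('wrist16',(-8,-5,))
a=cv2.imread('pics/wrist16.png')[170:330,150:450]; cv2.imwrite('pics/w16c.png',cv2.resize(a,None,fx=2.6,fy=2.6))
```

```text
t 11.70 pos [449.  136.5 109.9] yaw 85.70 q6 1.80 tilt [0.0004 0.    ] F [-1.08 -1.28  7.69] w 0.0779
-> spin 0.0000 rad, dx -0.0 dy -0.5 dz 0.0
wrist16 [-3.92409488e-02 -6.47682786e-03  1.00787000e+02]
-8 [(-124, 95.3), (-102, 111.7), (-100, 101.3), (-98, 99.1), (-96, 94.4), (-94, 94.4), (-92, 102.6), (-90, 103.4), (-88, 104.5), (-86, 102.0), (-84, 98.7), (-82, 99.4), (-80, 99.9), (-78, 99.6), (-76, 100.6), (-74, 102.6), (-72, 102.7), (-70, 102.6), (-68, 102.7), (-66, 102.5)]
-5 [(-124, 95.3), (-122, 100.4), (-102, 111.2), (-100, 101.7), (-98, 100.4), (-96, 94.8), (-94, 94.5), (-92, 102.5), (-90, 103.5), (-88, 104.4), (-86, 101.8), (-84, 98.5), (-82, 99.6), (-80, 99.8), (-78, 99.6), (-76, 100.5), (-74, 102.5), (-72, 102.6), (-70, 102.6), (-68, 102.7), (-66, 102.6)]
```

View pics/w16c.png

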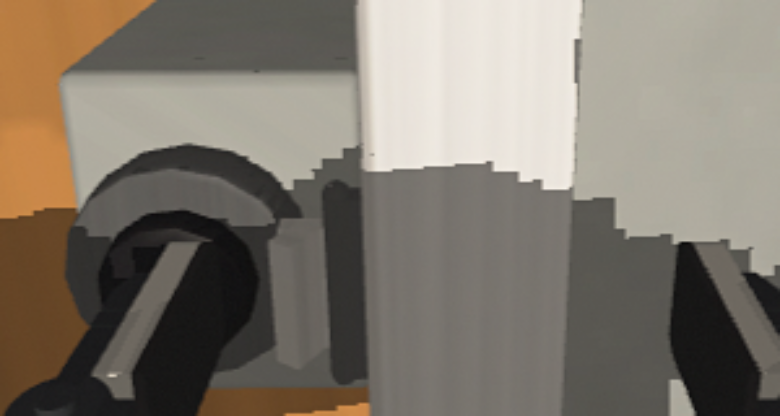

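apply_moves(
  commands=[
    [[0,0,-0.8,0],[0,0,0,0]],
  ],
)

```text
time: 12.0
eef_pos: [0.449, 0.1365, 0.1101]
tool_rot: [[0.075, 0.997, 0.0], [0.997, -0.075, 0.0], [0.0, 0.0, -1.0]]
force: [0.6, -0.5, 3.6]
gripper_width: 0.0781
```

Run:
```python
from h import *
plan(chest(-61,0)); print(readout.sense()['moment']); snap('wrist','wrist17'); lid('wrist17'); prof('wrist17',(-5,))
```

```text
t 12.00 pos [449.  136.5 110.1] yaw 85.70 q6 1.80 tilt [0.0005 0.0001] F [ 0.64 -0.48  3.57] w 0.0781
-> spin 0.0000 rad, dx -0.0 dy -0.5 dz 0.0
[0.00039244 0.02018911 0.01010068]
wrist17 [-4.14425231e-02 -6.35401085e-03  1.00953561e+02]
-5 [(-122, 100.5), (-102, 110.9), (-100, 101.4), (-98, 100.2), (-96, 94.9), (-94, 94.8), (-92, 102.8), (-90, 103.4), (-88, 104.3), (-86, 102.0), (-84, 98.7), (-82, 99.7), (-80, 100.1), (-78, 99.9), (-76, 100.4), (-74, 102.9), (-72, 103.2), (-70, 103.1), (-68, 103.1), (-66, 102.8)]
```

apply_moves(
  commands=[
    [[0,0,-0.8,0],[0,0,0,0]],
  ],
)

```text
time: 12.3
eef_pos: [0.4489, 0.1365, 0.1108]
tool_rot: [[0.075, 0.997, 0.0], [0.997, -0.075, 0.0], [0.0, 0.0, -1.0]]
force: [2.4, 0.5, 1.9]
gripper_width: 0.0783
```

Run:
```python
from h import *
plan(chest(-61,0)); print(readout.sense()['moment']); snap('wrist','wrist18'); lid('wrist18'); prof('wrist18',(-5,))
```

```text
t 12.30 pos [448.9 136.5 110.8] yaw 85.70 q6 1.80 tilt [0.0002 0.0001] F [2.39 0.48 1.89] w 0.0783
-> spin 0.0000 rad, dx -0.0 dy -0.5 dz 0.0
[ 0.0816454  -0.21570201 -0.05975956]
wrist18 [-4.18615989e-02 -6.70965474e-03  1.00961282e+02]
-5 [(-122, 100.4), (-102, 111.4), (-100, 102.0), (-98, 100.7), (-96, 94.9), (-94, 94.6), (-92, 102.7), (-90, 103.5), (-88, 104.3), (-86, 101.8), (-84, 98.9), (-82, 99.7), (-80, 100.0), (-78, 99.9), (-76, 100.8), (-74, 102.8), (-72, 103.0), (-70, 103.0), (-68, 102.9), (-66, 103.0)]
```

apply_moves(
  commands=[
    [[0,0,-6,0],[0,2,-4,0],[0,2.5,0,0],[0,0,0,0]],
  ],
  fingers=0,
)

```text
time: 12.85
eef_pos: [0.4534, 0.1361, 0.1208]
tool_rot: [[0.075, 0.997, -0.0], [0.997, -0.075, -0.0], [-0.0, -0.0, -1.0]]
force: [-0.7, 0.2, -0.6]
gripper_width: 0.0853
```

Run:
```python
from h import *
plan(chest(-55,0)); snap('wrist','wrist19'); lid('wrist19'); tips('wrist19'); prof('wrist19',(-5,0))
a=cv2.imread('pics/wrist19.png')[170:330,150:450]; cv2.imwrite('pics/w19c.png',cv2.resize(a,None,fx=2.6,fy=2.6))
```

```text
t 12.85 pos [453.4 136.1 120.8] yaw 85.70 q6 1.80 tilt [-0.0001 -0.    ] F [-0.7   0.16 -0.6 ] w 0.0853
-> spin 0.0000 rad, dx 0.0 dy 1.0 dz 0.0
wrist19 [-4.24840362e-02 -7.22803015e-03  1.00983104e+02]
tip [ -9.1 -50.8   3.8] [ 10.7 -43.9   7.8]
tip [-10.6  40.7   3. ] [11.3 47.4  6.9]
-5 [(-122, 104.8), (-120, 105.7), (-118, 105.2), (-104, 105.0), (-102, 105.5), (-100, 114.5), (-98, 104.7), (-96, 95.8), (-94, 94.5), (-92, 102.5), (-90, 103.5), (-88, 104.2), (-86, 101.8), (-84, 98.7), (-82, 99.7), (-80, 99.8), (-78, 100.1), (-76, 100.6), (-74, 103.0), (-72, 103.2), (-70, 103.0), (-68, 103.2), (-66, 102.8)]
0 [(-124, 101.4), (-122, 105.0), (-120, 105.7), (-118, 105.5), (-116, 105.6), (-114, 105.5), (-104, 105.6), (-102, 105.5), (-100, 114.8), (-98, 105.2), (-96, 98.9), (-94, 94.6), (-92, 102.6), (-90, 103.3), (-88, 104.2), (-86, 101.8), (-84, 98.9), (-82, 99.5), (-80, 100.2), (-78, 100.1), (-76, 100.6), (-74, 102.9), (-72, 103.3), (-70, 103.1), (-68, 103.0), (-66, 102.7)]
```

View pics/w19c.png

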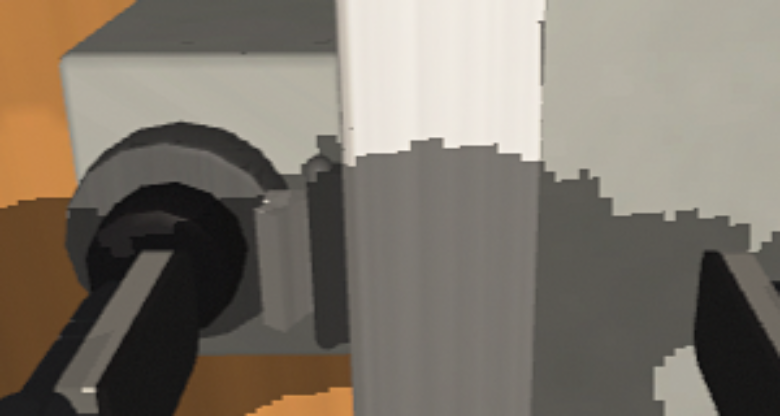

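apply_moves(
  commands=[
    [[0,0,8,0],[0,0,2,0],[0,0,1.5,0],[0,0,1.5,0],[0,0,0,0]],
  ],
)

```text
time: 13.52
eef_pos: [0.4528, 0.136, 0.1077]
tool_rot: [[0.075, 0.997, -0.001], [0.997, -0.075, -0.0], [-0.0, -0.001, -1.0]]
force: [-1.9, -0.5, 2.1]
gripper_width: 0.0855
```

Run:
```python
from h import *
plan(chest(-55,0)); print(readout.sense()['moment'].round(2)); snap('wrist','wrist20'); lid('wrist20'); prof('wrist20',(-5,))
```

```text
t 13.53 pos [452.8 136.  107.7] yaw 85.70 q6 1.80 tilt [-0.001  -0.0002] F [-1.91 -0.5   2.12] w 0.0855
-> spin 0.0000 rad, dx 0.1 dy 1.6 dz 0.0
[-0.14  0.39  0.  ]
wrist20 [-4.19558499e-02 -6.46580798e-03  1.00943360e+02]
-5 [(-122, 100.8), (-102, 113.2), (-100, 108.5), (-98, 100.8), (-96, 95.0), (-94, 94.5), (-92, 102.7), (-90, 103.3), (-88, 104.2), (-86, 102.0), (-84, 98.8), (-82, 99.6), (-80, 100.1), (-78, 99.9), (-76, 100.8), (-74, 102.8), (-72, 103.5), (-70, 103.2), (-68, 103.1), (-66, 102.8)]
```

apply_moves(
  commands=[
    [[0,0,0.8,0],[0,0,0,0]],
  ],
)

```text
time: 13.82
eef_pos: [0.4531, 0.1361, 0.1072]
tool_rot: [[0.075, 0.997, -0.0], [0.997, -0.075, -0.0], [-0.0, -0.0, -1.0]]
force: [-2.5, -0.8, 4.6]
gripper_width: 0.0853
```

Run:
```python
from h import *
plan(chest(-55,0)); print(readout.sense()['moment'].round(2)); snap('wrist','wrist21'); lid('wrist21'); prof('wrist21',(-5,))
```

```text
t 13.82 pos [453.1 136.1 107.2] yaw 85.71 q6 1.80 tilt [-0.0004 -0.0001] F [-2.54 -0.81  4.57] w 0.0853
-> spin 0.0000 rad, dx 0.0 dy 1.4 dz 0.0
[-0.13  0.64 -0.01]
wrist21 [-4.40486121e-02 -6.55377057e-03  1.01100388e+02]
-5 [(-122, 100.2), (-102, 110.8), (-100, 109.1), (-98, 100.4), (-96, 95.1), (-94, 94.5), (-92, 102.3), (-90, 103.4), (-88, 104.2), (-86, 102.1), (-84, 98.7), (-82, 100.2), (-80, 100.3), (-78, 100.3), (-76, 101.0), (-74, 103.2), (-72, 103.4), (-70, 103.4), (-68, 103.3), (-66, 103.1)]
```

apply_moves(
  commands=[
    [[0,1.8,-9,0],[0,2.6,-8,0],[0,0,0,0]],
  ],
)

```text
time: 14.25
eef_pos: [0.4604, 0.136, 0.1262]
tool_rot: [[0.075, 0.997, 0.005], [0.997, -0.075, 0.0], [0.001, 0.005, -1.0]]
force: [0.6, -0.3, 2.2]
gripper_width: 0.0854
```

Run:
```python
from h import *
plan(chest(-55,0)); print(readout.sense()['moment'].round(2)); snap('wrist','wrist22'); lid('wrist22'); prof('wrist22',(-5,))
```

```text
t 14.25 pos [460.4 136.  126.2] yaw 85.69 q6 1.80 tilt [0.0053 0.0004] F [ 0.63 -0.28  2.18] w 0.0854
-> spin 0.0000 rad, dx -0.4 dy -5.9 dz 0.0
[-0.   -0.22 -0.03]
wrist22 [-2.78773082e-01 -8.33874688e-03  1.18969563e+02]
-5 [(-122, 105.1), (-120, 105.5), (-118, 105.6), (-116, 105.5), (-114, 105.5), (-112, 105.7), (-110, 105.9), (-98, 104.5), (-96, 96.1), (-94, 94.5), (-92, 94.6), (-90, 94.5), (-88, 102.7), (-86, 103.4), (-84, 104.3), (-82, 102.7), (-80, 82.5), (-78, 81.7)]
```

Run:
```python
import numpy as np
th=np.r_[0.264+.075*np.arange(0,20),1.75]
def pos(t):
    r=88+27*min(1,(t-.264)/.85)
    x=max(-r*np.cos(t)+12*np.sin(t), -150*np.cos(t)+12*np.sin(t) if t>np.pi/2 else -1e9); return np.array([x,r*np.sin(t)+12*np.cos(t)])
p=np.array([pos(t) for t in th]); d=np.diff(p,axis=0)
for t,q in zip(th[1:],d): print('%.2f [0, %.1f, %.1f, 0],'%(t,q[0],-q[1]))
```

```text
0.34 [0, 0.6, -6.8, 0],
0.41 [0, 1.1, -6.9, 0],
0.49 [0, 1.7, -7.0, 0],
0.56 [0, 2.3, -7.0, 0],
0.64 [0, 3.0, -6.9, 0],
0.71 [0, 3.6, -6.8, 0],
0.79 [0, 4.2, -6.7, 0],
0.86 [0, 4.8, -6.5, 0],
0.94 [0, 5.4, -6.2, 0],
1.01 [0, 6.0, -5.9, 0],
1.09 [0, 6.6, -5.5, 0],
1.16 [0, 7.8, -3.6, 0],
1.24 [0, 8.4, -2.3, 0],
1.31 [0, 8.5, -1.6, 0],
1.39 [0, 8.6, -1.0, 0],
1.46 [0, 8.7, -0.3, 0],
1.54 [0, 8.7, 0.3, 0],
1.61 [0, 10.1, 0.9, 0],
1.69 [0, 11.1, 1.6, 0],
1.75 [0, 8.9, 1.8, 0],
```

apply_moves(
  commands=[
    [[0,0.6,-6.8,0],[0,1.1,-6.9,0],[0,1.7,-7,0],[0,2.3,-7,0],[0,3,-6.9,0],[0,3.6,-6.8,0],[0,4.2,-6.7,0],[0,4.8,-6.5,0],[0,0,0,0]],
  ],
)

```text
time: 15.42
eef_pos: [0.4802, 0.1341, 0.1796]
tool_rot: [[0.075, 0.997, 0.002], [0.997, -0.075, -0.0], [0.0, 0.002, -1.0]]
force: [1.3, -0.8, 2.3]
gripper_width: 0.0855
```

Run:
```python
from h import *
plan(chest(-55,0)); snap('wrist','wrist23'); snap('side','side23')
L,z=cl('wrist23'); m=(L[...,1]>45)&(L[...,1]<130)&(z>95)&(z<230)&(abs(L[...,0])<80)
q=np.c_[L[m][:,0],z[m]]; q=q[::5]; 
print([(x0,round(float(np.median(q[abs(q[:,0]-x0)<2,1])),1)) for x0 in range(-60,80,10) if (abs(q[:,0]-x0)<2).any()])
```

```text
t 15.43 pos [480.2 134.1 179.6] yaw 85.68 q6 1.79 tilt [ 0.0022 -0.0001] F [ 1.28 -0.8   2.32] w 0.0855
-> spin 0.0000 rad, dx 0.0 dy -25.8 dz 0.0
[(-20, 202.9), (-10, 198.7), (0, 187.3), (10, 176.7), (20, 165.2), (30, 153.4), (40, 142.4), (50, 130.9), (60, 118.7), (70, 106.9)]
```

View pics/side23.png

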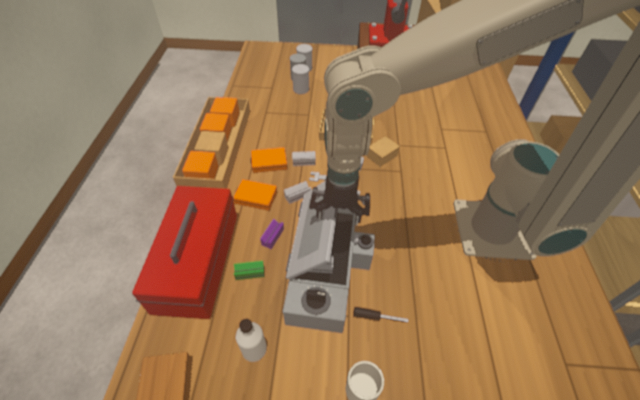

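The lid is resting on the finger and following it, at 0.86 rad by the wrist depth.

apply_moves(
  commands=[
    [[0,5.4,-6.2,0],[0,6,-5.9,0],[0,6.6,-5.5,0],[0,7.8,-3.6,0],[0,8.4,-2.3,0],[0,8.5,-1.6,0],[0,8.6,-1,0],[0,0,0,0]],
  ],
)

```text
time: 16.52
eef_pos: [0.5313, 0.1303, 0.2049]
tool_rot: [[0.075, 0.997, 0.001], [0.997, -0.075, 0.0], [0.0, 0.001, -1.0]]
force: [0.7, 0.2, 1.9]
gripper_width: 0.0854
```

apply_moves(
  commands=[
    [[0,6,0,0],[0,6,0,0],[0,6,0,0],[0,6,0.5,0],[0,6,0.5,0],[0,6,1,0],[0,6,1,0],[0,5,1,0],[0,3,0,0],[0,0,0,0]],
  ],
)

```text
time: 17.77
eef_pos: [0.5798, 0.1266, 0.2007]
tool_rot: [[0.075, 0.997, -0.001], [0.997, -0.075, -0.0], [-0.0, -0.001, -1.0]]
force: [-0.6, -0.1, 0.1]
gripper_width: 0.0854
```

Run:
```python
from h import *
plan(chest(-55,0)); snap('wrist','wrist24'); snap('side','side24'); snap('scene','scene24')
```

```text
t 17.77 pos [579.8 126.6 200.7] yaw 85.70 q6 1.75 tilt [-0.0006 -0.    ] F [-0.62 -0.08  0.14] w 0.0854
-> spin 0.0000 rad, dx 0.0 dy -125.7 dz 0.0
```

View pics/side24.png

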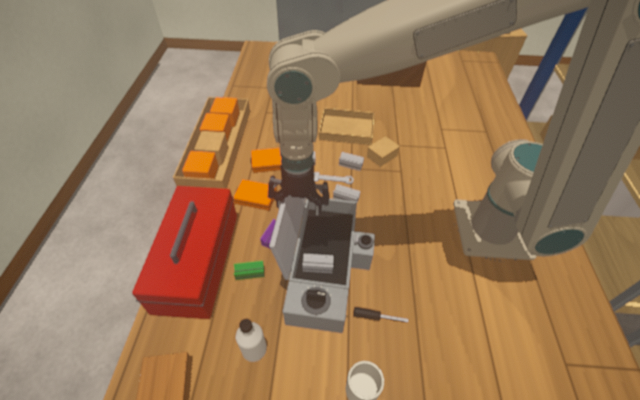

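View pics/wrist24.png

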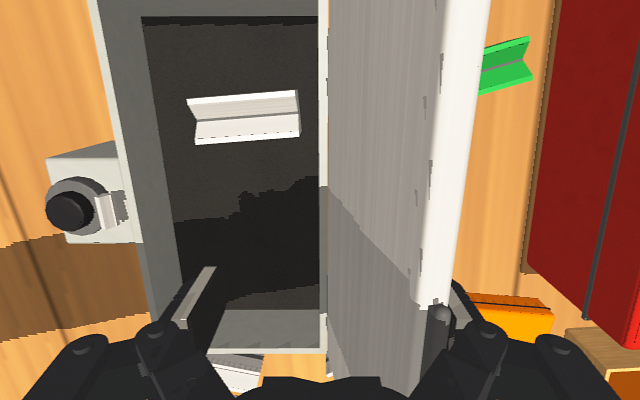

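apply_moves(
  commands=[
    [[0,3,0,0],[0,0,0,0],[0,0,-20,0],[0,0,-30,0],[0,0,-30,0],[0,-30,0,0],[0,-40,0,0]],
  ],
)

```text
time: 18.8
eef_pos: [0.5133, 0.1316, 0.2814]
tool_rot: [[0.075, 0.997, 0.002], [0.997, -0.075, 0.0], [0.0, 0.002, -1.0]]
force: [-0.1, -0.2, 0.9]
gripper_width: 0.0856
```

```bash
cat >> m.py <<'E'
def block(n,f,zc,xy,rad=60,zr=(-6,8),side=1):
    """fit top faces of a block whose top is at zc (mm) near xy (mm)"""
    P,p=world(n,f); Q=P*1000
    m=(np.hypot(Q[...,0]-xy[0],Q[...,1]-xy[1])<rad)&(Q[...,2]>zc+zr[0])&(Q[...,2]<zc+zr[1])
    q=Q[m][:,:2].astype(np.float32)
    r=cv2.minAreaRect(q); c,(w,h),a=r
    if w<h: a+=90; w,h=h,w
    a=(a+90)%180-90
    print(f,'n',m.sum(),'centre',np.round(c,1),'size',np.round((w,h),1),'long axis deg %.1f'%a)
    return c,a
E
python3 - <<'E'
from m import *
plan(chest(0,50),160,175.7); snap('wrist','wrist25'); snap('scene','scene25'); snap('side','side25')
L,z=cl('wrist25')
m=(abs(L[...,0])<62)&(abs(L[...,1])<128)&(z>52)&(z<75); q=L[m]; print('block chest frame',cv2.minAreaRect(q.astype(np.float32)),m.sum(),np.median(z[m]))
P,p=world('wrist','wrist25')
xy=chest(*q.mean(0)); print(xy)
for n,f in(('wrist','wrist25'),('scene','scene25'),('side','side25')): block(n,f,64,xy,55,(-8,4))
E
```

```text
t 18.80 pos [513.3 131.6 281.4] yaw 85.67 q6 1.78 tilt [0.0015 0.0003] F [-0.15 -0.25  0.91] w 0.0856
-> spin -1.5713 rad, dx 4.0 dy 50.0 dz 121.4
block chest frame ((10.748794555664062, 59.66447830200195), (79.87226867675781, 34.13299560546875), 4.518397331237793) 2696 59.787373836715865
[524.61035202 190.71036345]
wrist25 n 1999 centre [524.5 190.6] size [79.9 34.1] long axis deg 0.2
scene25 n 23 centre [491.3 191.5] size [34.1 11.1] long axis deg 87.6
side25 n 273 centre [525.3 192.2] size [77.6 35.6] long axis deg 0.7
```

View pics/wrist25.png

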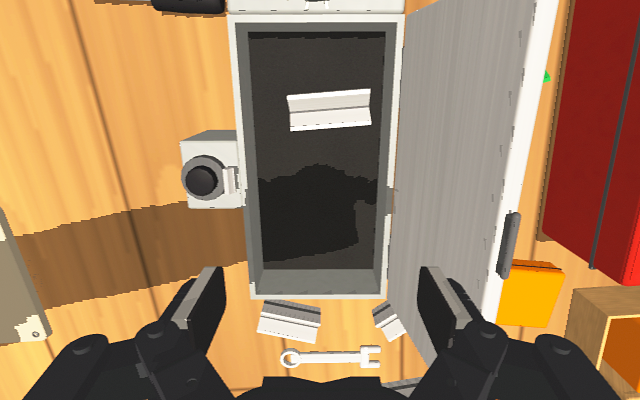

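View pics/scene25.png

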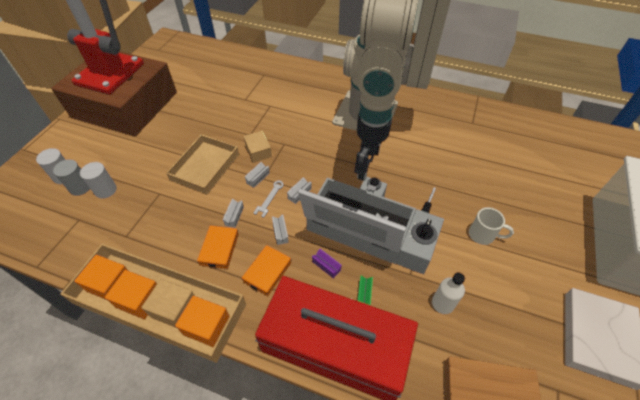

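apply_moves(
  commands=[
    [[0,0,0,-0.1836],[0,0,0,-0.1836],[0,0,0,-0.1836],[0,0,0,-0.1836],[0,0,0,-0.1836],[0,0,0,-0.1836],[0,0,0,-0.1836],[0,0,0,-0.1836],[0,0,0,-0.1836]],
  ],
  fingers=0.41,
)

```text
time: 20.08
eef_pos: [0.5143, 0.1315, 0.2808]
tool_rot: [[-1.0, -0.012, 0.001], [-0.012, 1.0, 0.0], [-0.001, 0.0, -1.0]]
force: [-0.9, 0.7, -0.2]
gripper_width: 0.0501
```

```bash
python3 -c "
from h import *
plan((524.7,191.2),50,180.3)"
```

```text
t 20.07 pos [514.3 131.5 280.8] yaw -179.29 q6 0.12 tilt [0.0009 0.    ] F [-0.86  0.65 -0.24] w 0.0501
-> spin 0.0072 rad, dx -10.7 dy 59.6 dz 230.8
```

apply_moves(
  commands=[
    [[-5,30,30,0.0072],[-5.7,29.6,40,0],[0,0,50,0],[0,0,50,0],[0,0,15,0],[0,0,0,0],[0,0,0,0]],
  ],
)

```text
time: 20.95
eef_pos: [0.5259, 0.1916, 0.098]
tool_rot: [[-1.0, 0.001, 0.004], [0.001, 1.0, 0.001], [-0.004, 0.001, -1.0]]
force: [-0.7, 0.6, 1.5]
gripper_width: 0.0499
```

Run:
```python
from m import *
plan((524.7,191.2),50,180.3); snap('wrist','wrist26')
block('wrist','wrist26',64,(524.7,191.2),55,(-8,4))
tips('wrist26')
```

```text
t 20.95 pos [525.9 191.6  98. ] yaw 179.95 q6 0.23 tilt [0.0042 0.001 ] F [-0.71  0.56  1.48] w 0.0499
-> spin -0.0061 rad, dx 1.2 dy -0.4 dz 48.0
wrist26 n 6315 centre [531.6 191.1] size [96.  34.2] long axis deg 0.3Traceback (most recent call last):
  File "<stdin>", line 4, in <module>
  File "h.py", line 38, in tips
    g=g0[np.sign(g0[:,1])==sg]; t=g[g[:,2]>g[:,2].max()-4]; print('tip',t.min(0).round(1),t.max(0).round(1))
                                           ~~~~~~~~~~^^
    return umr_maximum(a, axis, None, out, keepdims, initial, where)
ValueError: zero-size array to reduction operation maximum which has no identity
```

View pics/wrist26.png

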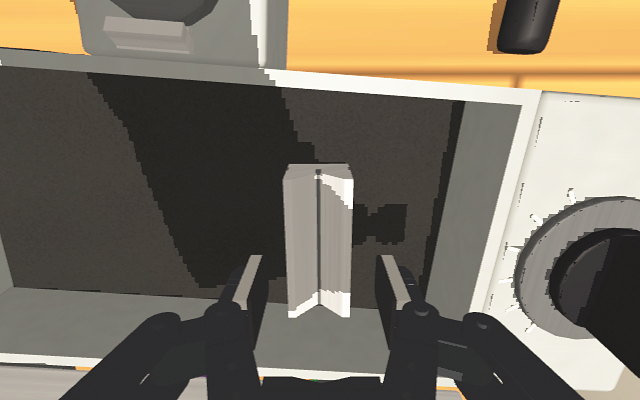

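apply_moves(
  commands=[
    [[0,0,18,0],[0,0,18,0],[0,0,10,0],[0,0,2,0],[0,0,0,0]],
  ],
)

```text
time: 21.62
eef_pos: [0.5236, 0.1912, 0.0475]
tool_rot: [[-1.0, 0.001, -0.0], [0.001, 1.0, -0.0], [0.0, -0.0, -1.0]]
force: [0.3, 0.9, -0.0]
gripper_width: 0.0508
```

apply_moves(
  commands=[
    [[0,0,0,0],[0,0,0,0],[0,0,0,0],[0,0,0,0]],
  ],
  fingers=1,
  newtons=80,
)

```text
time: 22.12
eef_pos: [0.5243, 0.1911, 0.0485]
tool_rot: [[-1.0, 0.001, 0.002], [0.001, 1.0, -0.0], [-0.002, -0.0, -1.0]]
force: [-0.1, -2.2, 5.9]
gripper_width: 0.0333
```

apply_moves(
  commands=[
    [[0,0,-10,0],[0,0,-25,0],[0,0,-35,0],[0,0,-40,0],[0,0,0,0]],
  ],
)

```text
time: 22.75
eef_pos: [0.5258, 0.1921, 0.1603]
tool_rot: [[-1.0, 0.0, 0.006], [0.0, 1.0, 0.002], [-0.006, 0.002, -1.0]]
force: [0.4, 0.1, -6.1]
gripper_width: 0.0326
```

apply_moves(
  commands=[
    [[3,-30,-5,0],[5,-45,0,0],[6,-55,0,0],[7,-55,0,0],[7,-55,0,0],[7,-55,0,0],[7,-55,0,0],[7,-55,0,0],[6,-55,0,0],[6,-50,0,0]],
  ],
)

```text
time: 24.0
eef_pos: [0.4604, -0.3192, 0.1596]
tool_rot: [[-1.0, 0.001, -0.003], [0.001, 1.0, 0.004], [0.003, 0.004, -1.0]]
force: [1.8, -0.1, -5.5]
gripper_width: 0.0327
```

```bash
python3 -c "
from h import *
plan((456.5,-434),25,175.8)"
```

```text
t 24.00 pos [ 460.4 -319.2  159.6] yaw 179.93 q6 -0.72 tilt [-0.003   0.0037] F [ 1.82 -0.07 -5.51] w 0.0327
-> spin 0.0721 rad, dx -4.5 dy -114.8 dz 134.6
```

apply_moves(
  commands=[
    [[-1,-40,0,0.0721],[-1,-40,20,0],[-2,-33,30,0],[0,-1,40,0],[0,0,25,0],[0,0,0,0]],
  ],
)

```text
time: 24.75
eef_pos: [0.4574, -0.4287, 0.042]
tool_rot: [[-0.997, 0.073, -0.007], [0.073, 0.997, 0.009], [0.008, 0.009, -1.0]]
force: [-0.0, 0.2, -6.1]
gripper_width: 0.0332
```

```bash
python3 -c "
from h import *
P,p=world('scene','scene0'); Q=P*1000; m=(abs(Q[...,0]-456)<60)&(abs(Q[...,1]+434)<45); print(np.median(Q[m][:,2]))
plan((456.5,-434),25,175.8)"
```

```text
3.555185436180703
t 24.75 pos [ 457.4 -428.7   42. ] yaw 175.83 q6 -0.78 tilt [-0.0074  0.0092] F [-0.    0.18 -6.09] w 0.0332
-> spin 0.0005 rad, dx 0.5 dy -5.4 dz 17.0
```

apply_moves(
  commands=[
    [[0,-3,8,0],[0,0,6,0],[0,0,2,0],[0,0,0,0]],
  ],
)

```text
time: 25.25
eef_pos: [0.4609, -0.4358, 0.0321]
tool_rot: [[-0.997, 0.072, 0.0], [0.072, 0.997, -0.0], [-0.0, -0.0, -1.0]]
force: [0.3, 0.3, -5.9]
gripper_width: 0.0332
```

apply_moves(
  commands=[
    [[0,0,1,0],[0,0,1,0],[0,0,0,0]],
  ],
)

```text
time: 25.62
eef_pos: [0.4607, -0.4357, 0.0297]
tool_rot: [[-0.997, 0.073, -0.0], [0.073, 0.997, 0.0], [0.0, 0.0, -1.0]]
force: [0.1, -0.5, -5.7]
gripper_width: 0.0328
```

apply_moves(
  commands=[
    [[0,0,3,0],[0,0,2,0],[0,0,1,0],[0,0,1,0],[0,0,0,0]],
  ],
)

```text
time: 26.25
eef_pos: [0.4607, -0.4358, 0.0227]
tool_rot: [[-0.997, 0.073, 0.0], [0.073, 0.997, -0.0], [-0.0, -0.0, -1.0]]
force: [0.1, -0.5, -6.4]
gripper_width: 0.0325
```

apply_moves(
  commands=[
    [[0,0,1,0],[0,0,0,0]],
  ],
)

```text
time: 26.5
eef_pos: [0.4608, -0.4359, 0.0225]
tool_rot: [[-0.997, 0.073, 0.0], [0.073, 0.997, -0.0], [-0.0, -0.0, -1.0]]
force: [-1.5, 2.6, 1.0]
gripper_width: 0.0327
```

apply_moves(
  commands=[
    [[0,0,0.7,0],[0,0,0,0]],
  ],
)

```text
time: 26.75
eef_pos: [0.4608, -0.4358, 0.0225]
tool_rot: [[-0.997, 0.073, 0.0], [0.073, 0.997, -0.0], [-0.0, -0.0, -1.0]]
force: [-4.0, 2.7, 5.8]
gripper_width: 0.0329
```

Contact with the tray floor. I'll release to a limited opening and rise.

apply_moves(
  commands=[
    [[0,0,-1,0],[0,0,0,0],[0,0,0,0],[0,0,-15,0],[0,0,-35,0],[0,0,-50,0],[0,0,-40,0]],
  ],
  fingers=0.41,
)

```text
time: 27.62
eef_pos: [0.4613, -0.4364, 0.1652]
tool_rot: [[-0.997, 0.073, 0.002], [0.073, 0.997, -0.002], [-0.002, -0.002, -1.0]]
force: [0.7, -0.2, 0.5]
gripper_width: 0.0505
```

Run:
```python
from m import *
plan((439,-241)); snap('scene','scene30'); snap('side','side30'); snap('wrist','wrist30')
for n in('scene','side'):
    for xy in((439,-241),(453,-86),(605,-242),(610,-84),(460,-434)): block(n,n+'30',32 if xy[1]>-400 else 36,xy,50,(-7,5))
```

```text
t 27.62 pos [ 461.3 -436.4  165.2] yaw 175.84 q6 -0.79 tilt [ 0.0018 -0.0022] F [ 0.69 -0.25  0.45] w 0.0505
-> spin 0.0000 rad, dx 36.4 dy 193.2 dz 0.0
scene30 n 180 centre [ 439. -243.] size [81.9 37.1] long axis deg -16.5
scene30 n 172 centre [452.4 -87.1] size [82.  36.9] long axis deg -19.6
scene30 n 210 centre [ 604.9 -243. ] size [85.2 36.2] long axis deg 8.0
scene30 n 197 centre [610.6 -84.1] size [81.4 34. ] long axis deg 33.8
scene30 n 170 centre [ 461.8 -433.9] size [83.1 39.1] long axis deg -4.3
side30 n 169 centre [ 437.8 -242.3] size [81.1 38. ] long axis deg -14.0
side30 n 194 centre [452.  -86.8] size [80.3 38. ] long axis deg -18.5
side30 n 158 centre [ 604.8 -243.1] size [78.4 40.4] long axis deg 10.3
side30 n 39 centre [ 584.1 -100.5] size [40.6 18. ] long axis deg -60.2
side30 n 132 centre [ 461.2 -433.3] size [78.8 40.7] long axis deg -6.8
```

View pics/scene30.png

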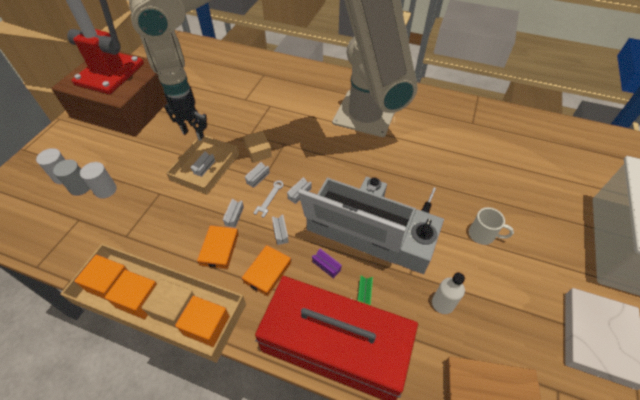

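View pics/wrist30.png

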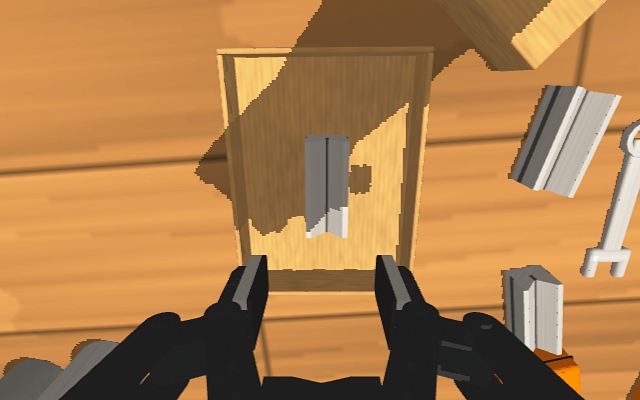

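Done_block lies flat in the tray, at wrist pixel (327,185). Next I'll take the grey block nearest the tray (scene pixel 257,173).

```bash
python3 -c "
from h import *
plan((438.5,-242.7),100,164.8)"
```

```text
t 27.77 pos [ 462.6 -437.9  166.7] yaw 175.84 q6 -0.79 tilt [ 0.0054 -0.0063] F [-0.24 -0.06 -0.03] w 0.0506
-> spin 0.1927 rad, dx 74.4 dy 182.0 dz 66.7
```

apply_moves(
  commands=[
    [[0,0,0,0.0963],[0,0,0,0.0963],[18,45,0,0],[19,46,10,0],[19,46,25,0],[18.4,45,31,0],[0,0,0,0],[0,0,0,0]],
  ],
)

```text
time: 28.78
eef_pos: [0.4366, -0.2406, 0.0958]
tool_rot: [[-0.965, 0.262, -0.0], [0.262, 0.965, -0.0], [0.0, -0.0, -1.0]]
force: [0.4, -0.3, 0.3]
gripper_width: 0.0501
```

Run:
```python
from m import *
plan((438.5,-242.7),20,164.8); snap('wrist','wrist31'); c,a=block('wrist','wrist31',32,(438.5,-242.7),52,(-7,5)); plan(c,20,a+180)
```

```text
t 28.77 pos [ 436.6 -240.6   95.8] yaw 164.83 q6 -0.37 tilt [-0.0002 -0.0002] F [ 0.36 -0.3   0.29] w 0.0501
-> spin 0.0005 rad, dx -2.3 dy -1.6 dz 75.8
wrist31 n 5189 centre [ 437.6 -244. ] size [80.8 34.1] long axis deg -15.6
t 28.82 pos [ 437.5 -241.6   96.5] yaw 164.79 q6 -0.37 tilt [ 0.0013 -0.0013] F [0.49 0.09 1.48] w 0.0504
-> spin 0.0064 rad, dx -0.7 dy -2.3 dz 76.5
```

View pics/wrist31.png

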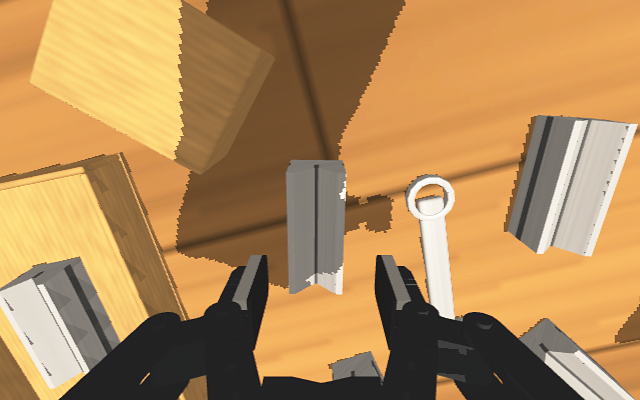

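apply_moves(
  commands=[
    [[-0.7,-2,20,0.006],[0,0,30,0],[0,0,20,0],[0,0,6,0],[0,0,0,0]],
  ],
)

```text
time: 29.45
eef_pos: [0.4375, -0.2439, 0.0205]
tool_rot: [[-0.963, 0.269, 0.001], [0.269, 0.963, -0.001], [-0.001, -0.001, -1.0]]
force: [0.0, 0.1, -0.7]
gripper_width: 0.0507
```

apply_moves(
  commands=[
    [[0,0,0,0],[0,0,0,0],[0,0,0,0],[0,0,0,0]],
  ],
  fingers=1,
)

```text
time: 29.95
eef_pos: [0.4379, -0.2442, 0.0215]
tool_rot: [[-0.963, 0.268, 0.002], [0.268, 0.963, -0.003], [-0.003, -0.003, -1.0]]
force: [-2.1, -3.1, 5.9]
gripper_width: 0.0329
```

apply_moves(
  commands=[
    [[0,0,-10,0],[0,0,-25,0],[0,0,-40,0],[0,0,-45,0],[0,0,-20,0]],
  ],
)

```text
time: 30.58
eef_pos: [0.4371, -0.2423, 0.1619]
tool_rot: [[-0.964, 0.268, 0.002], [0.268, 0.964, -0.0], [-0.002, 0.0, -1.0]]
force: [0.7, 0.5, -6.9]
gripper_width: 0.0332
```

```bash
python3 -c "
from h import *
for y in(-90,-30,30,90): print(y,chest(0,y))
plan(chest(0,90),110,175.7)"
```

```text
-90 [502.55191459  42.15333798]
-30 [507.0506382  101.98444599]
30 [511.5493618  161.81555401]
90 [516.04808541 221.64666202]
t 30.57 pos [ 437.1 -242.3  161.9] yaw 164.48 q6 -0.37 tilt [ 0.0019 -0.0001] F [ 0.69  0.52 -6.92] w 0.0332
-> spin -0.1958 rad, dx -43.9 dy 468.6 dz 51.9
```

apply_moves(
  commands=[
    [[0,0,0,-0.098],[0,0,0,-0.098],[-4,40,0,0],[-5,55,0,0],[-6,55,0,0],[-6,55,0,0],[-6,55,0,0],[-6,55,0,0],[-6,55,0,0],[-5,50,0,0]],
  ],
)

```text
time: 31.82
eef_pos: [0.5102, 0.1749, 0.1587]
tool_rot: [[-0.997, 0.074, -0.004], [0.074, 0.997, 0.0], [0.004, -0.0, -1.0]]
force: [-0.1, -0.2, -6.3]
gripper_width: 0.033
```

apply_moves(
  commands=[
    [[0,30,0,0],[0,14,0,0],[0,0,0,0]],
  ],
)

```text
time: 32.2
eef_pos: [0.5143, 0.2168, 0.1591]
tool_rot: [[-0.997, 0.074, -0.002], [0.074, 0.997, -0.001], [0.002, -0.001, -1.0]]
force: [-0.2, -1.3, -5.4]
gripper_width: 0.0328
```

```bash
python3 -c "
from h import *
plan(chest(0,90),50,175.7); snap('wrist','wrist32')"
```

```text
t 32.20 pos [514.3 216.8 159.1] yaw 175.76 q6 0.36 tilt [-0.0025 -0.0009] F [-0.24 -1.3  -5.42] w 0.0328
-> spin 0.0011 rad, dx -1.4 dy 4.9 dz 109.1
```

View pics/wrist32.png

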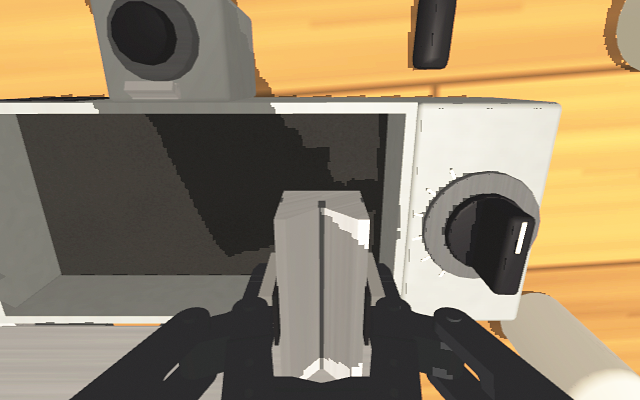

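apply_moves(
  commands=[
    [[-1,3,20,0],[0,0,35,0],[0,0,30,0],[0,0,15,0],[0,0,4,0],[0,0,0,0]],
  ],
)

```text
time: 33.0
eef_pos: [0.5163, 0.2174, 0.0563]
tool_rot: [[-0.997, 0.077, -0.001], [0.077, 0.997, -0.004], [0.001, -0.004, -1.0]]
force: [-0.7, -6.2, -6.8]
gripper_width: 0.0327
```

apply_moves(
  commands=[
    [[0,0,1,0],[0,0,1,0],[0,0,1,0],[0,0,0,0]],
  ],
)

```text
time: 33.5
eef_pos: [0.5183, 0.217, 0.0554]
tool_rot: [[-0.997, 0.077, 0.003], [0.077, 0.997, -0.005], [-0.004, -0.005, -1.0]]
force: [-1.4, -8.4, 0.5]
gripper_width: 0.0329
```

apply_moves(
  commands=[
    [[0,-2.5,-1,0],[0,-2.5,0,0],[0,0,0,0],[0,0,0,0]],
  ],
)

```text
time: 34.0
eef_pos: [0.5164, 0.2147, 0.054]
tool_rot: [[-0.997, 0.075, -0.0], [0.075, 0.997, 0.0], [0.0, 0.0, -1.0]]
force: [-0.8, 0.8, -6.5]
gripper_width: 0.0329
```

apply_moves(
  commands=[
    [[0,0,1,0],[0,0,1,0],[0,0,1,0],[0,0,0,0]],
  ],
)

```text
time: 34.5
eef_pos: [0.5163, 0.2147, 0.0515]
tool_rot: [[-0.997, 0.075, -0.0], [0.075, 0.997, 0.0], [0.0, 0.0, -1.0]]
force: [-2.5, 0.6, 0.7]
gripper_width: 0.033
```

apply_moves(
  commands=[
    [[0,0,0,0],[0,0,0,0],[0,0,-1,0],[0,0,-15,0],[0,0,-35,0],[0,0,-45,0],[0,0,-20,0]],
  ],
  fingers=0.5,
)

```text
time: 35.38
eef_pos: [0.5197, 0.2159, 0.1721]
tool_rot: [[-0.997, 0.075, 0.009], [0.075, 0.997, 0.003], [-0.008, 0.004, -1.0]]
force: [0.2, -0.0, 1.0]
gripper_width: 0.043
```

Run:
```python
from m import *
snap('scene','scene33'); snap('side','side33'); snap('wrist','wrist33')
for n in('scene','side'):
    for xy in((453,-86),(605,-242),(610,-84)): block(n,n+'33',32,xy,50,(-7,5))
c,a=block('wrist','wrist33',64,(516,215),52,(-8,4)); 
plan((452.2,-87),100,-19+180)
```

```text
scene33 n 169 centre [452.4 -86.9] size [81.5 36.6] long axis deg -18.1
scene33 n 204 centre [ 605.5 -243.2] size [82.9 36.2] long axis deg 8.4
scene33 n 202 centre [610.3 -84.2] size [82.7 33.9] long axis deg 33.5
side33 n 149 centre [443.6 -83.3] size [62.6 36.8] long axis deg -20.1
side33 n 39 centre [ 632.2 -237.7] size [35.3 21.6] long axis deg -77.3
side33 n 3 centre [ 590.8 -105.7] size [5.8 1.9] long axis deg -52.3
wrist33 n 3496 centre [517.7 232.1] size [80.5 67.6] long axis deg -4.3
t 35.52 pos [518.7 215.5 169.8] yaw 175.71 q6 0.35 tilt [0.0062 0.0022] F [-0.08 -0.6   0.14] w 0.0430
-> spin 0.2567 rad, dx -35.6 dy -307.7 dz 69.8
```

View pics/wrist33.png

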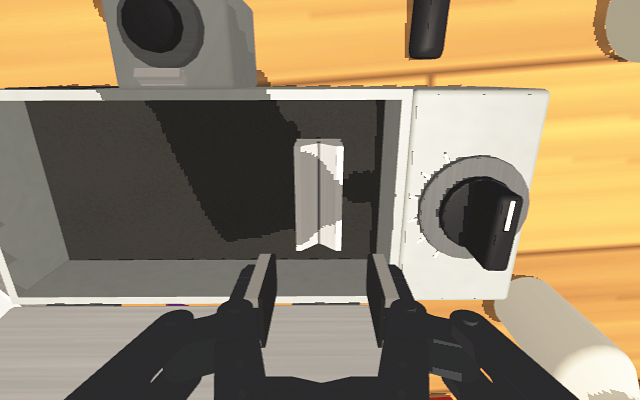

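apply_moves(
  commands=[
    [[0,0,0,0.126],[0,0,0,0.126],[-4,-35,0,0],[-6,-50,0,0],[-6,-55,0,0],[-6,-55,0,0],[-6,-55,10,0],[-5,-50,30,0],[-2,-7,30,0],[0,0,0,0]],
  ],
  fingers=0.41,
)

```text
time: 36.78
eef_pos: [0.4478, -0.087, 0.0942]
tool_rot: [[-0.946, 0.323, -0.006], [0.323, 0.946, 0.003], [0.007, 0.0, -1.0]]
force: [-0.6, 0.1, -0.4]
gripper_width: 0.0505
```

Run:
```python
from m import *
plan((452.3,-87),20); snap('wrist','wrist34'); c,a=block('wrist','wrist34',32,(452.3,-87),52,(-7,5)); plan(c,20,a+180)
```

```text
t 36.77 pos [447.8 -87.   94.2] yaw 161.14 q6 -0.00 tilt [-0.0064  0.0026] F [-0.65  0.1  -0.38] w 0.0505
-> spin 0.0000 rad, dx -4.2 dy 1.5 dz 74.2
wrist34 n 5230 centre [451.1 -87.7] size [81.1 34.1] long axis deg -18.3
t 36.83 pos [449.3 -86.9  95.7] yaw 161.21 q6 -0.00 tilt [-0.0036  0.0017] F [ 0.48 -0.64  1.03] w 0.0503
-> spin -0.0085 rad, dx -1.9 dy -0.2 dz 75.7
```

View pics/wrist34.png

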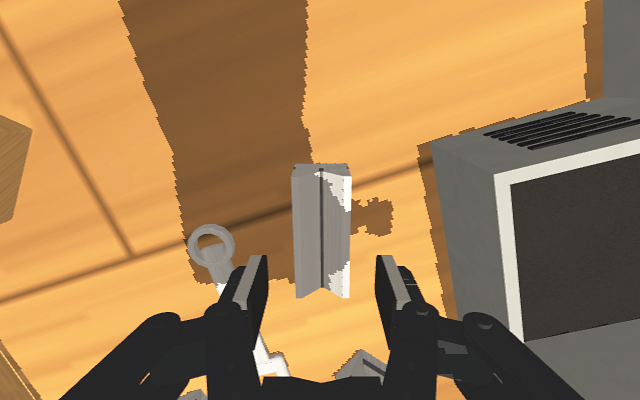

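Run:
```python
from m import *
P,p=world('wrist','wrist34'); c=np.array([451.1,-87.7]); a=np.radians(161.7)
tx=np.array([np.cos(a),np.sin(a)]); ty=np.array([np.sin(a),-np.cos(a)])
Q=P*1000; d=Q[...,:2]-c; X=d@tx; Y=d@ty
for y0 in range(-90,-20,5):
    m=(abs(Y-y0)<2.5)&(abs(X)<20)&(Q[...,2]<30); print(y0,m.sum(),np.percentile(Q[m][:,2],[5,50,95]).round(1) if m.sum() else '')
```

```text
-90 422 [-1.5 -0.   7.9]
-85 403 [-1.3 -0.2  7.5]
-80 404 [-1.3 -0.2  7.5]
-75 406 [-1.3 -0.   7.4]
-70 408 [-1.4  0.1  7.5]
-65 450 [-1.4  0.   7.9]
-60 414 [-1.4 -0.4  4.3]
-55 381 [-1.6 -0.5  0.5]
-50 386 [-1.5 -0.5  0.5]
-45 382 [-1.3 -0.4  0.5]
-40 389 [-1.4 -0.4  0.5]
-35 383 [-1.5 -0.4  0.4]
-30 386 [-1.6 -0.5  0.5]
-25 388 [-1.5 -0.5  0.6]
```

Spanner starts 60 mm out, so it is clear. Grasping.

apply_moves(
  commands=[
    [[-1.9,-0.5,20,-0.009],[0,0,30,0],[0,0,19,0],[0,0,6,0],[0,0,0,0]],
  ],
)

```text
time: 37.45
eef_pos: [0.4533, -0.0881, 0.0227]
tool_rot: [[-0.95, 0.312, 0.001], [0.312, 0.95, -0.0], [-0.001, 0.0, -1.0]]
force: [0.0, -0.6, 0.8]
gripper_width: 0.0505
```

apply_moves(
  commands=[
    [[0,0,0,0],[0,0,0,0],[0,0,0,0],[0,0,0,0]],
  ],
  fingers=1,
)

```text
time: 37.95
eef_pos: [0.4537, -0.0889, 0.0234]
tool_rot: [[-0.95, 0.313, 0.002], [0.313, 0.95, -0.001], [-0.003, -0.0, -1.0]]
force: [-1.1, 1.0, 5.7]
gripper_width: 0.0327
```

apply_moves(
  commands=[
    [[0,0,-10,0],[0,0,-25,0],[0,0,-40,0],[0,0,-45,0],[0,0,-20,0]],
  ],
)

```text
time: 38.58
eef_pos: [0.4531, -0.0886, 0.1645]
tool_rot: [[-0.95, 0.313, 0.003], [0.313, 0.95, -0.001], [-0.003, 0.0, -1.0]]
force: [1.0, -0.9, -6.1]
gripper_width: 0.0327
```

```bash
python3 -c "
from h import *
plan(chest(0,28),50,175.7)"
```

```text
t 38.58 pos [453.1 -88.6 164.5] yaw 161.76 q6 -0.02 tilt [ 0.0029 -0.0008] F [ 1.   -0.9  -6.11] w 0.0327
-> spin -0.2433 rad, dx -39.5 dy 252.1 dz 114.5
```

apply_moves(
  commands=[
    [[0,0,0,-0.1217],[0,0,0,-0.1216],[-6,40,0,0],[-8,50,0,0],[-8,55,0,0],[-8,55,0,0],[-8,40,0,0],[-1.5,11,0,0],[0,0,0,0]],
  ],
)

```text
time: 39.7
eef_pos: [0.5097, 0.159, 0.1614]
tool_rot: [[-0.997, 0.074, -0.002], [0.074, 0.997, -0.001], [0.002, -0.001, -1.0]]
force: [0.4, -0.0, -5.8]
gripper_width: 0.0327
```

```bash
python3 -c "
from h import *
plan(chest(0,27),53,175.7); snap('wrist','wrist35')"
```

```text
t 39.70 pos [509.7 159.  161.4] yaw 175.77 q6 0.26 tilt [-0.0021 -0.0009] F [ 0.42 -0.01 -5.84] w 0.0327
-> spin 0.0013 rad, dx -1.7 dy -0.1 dz 108.4
```

View pics/wrist35.png

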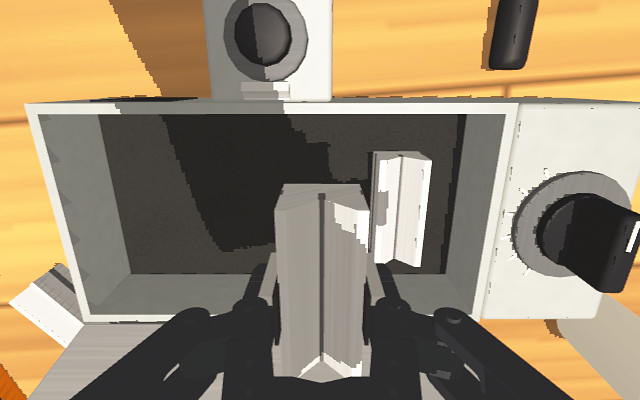

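apply_moves(
  commands=[
    [[-1.5,0,20,0],[0,0,35,0],[0,0,30,0],[0,0,15,0],[0,0,4,0],[0,0,0,0],[0,0,0,0]],
  ],
)

```text
time: 40.62
eef_pos: [0.5135, 0.1589, 0.0593]
tool_rot: [[-0.997, 0.075, 0.003], [0.075, 0.997, 0.0], [-0.003, 0.001, -1.0]]
force: [0.0, -0.4, -5.7]
gripper_width: 0.033
```

apply_moves(
  commands=[
    [[0,0,1,0],[0,0,1,0],[0,0,1,0],[0,0,0,0]],
  ],
)

```text
time: 41.12
eef_pos: [0.512, 0.1588, 0.0549]
tool_rot: [[-0.997, 0.075, -0.0], [0.075, 0.997, -0.0], [0.0, -0.0, -1.0]]
force: [-0.6, 0.5, -5.2]
gripper_width: 0.033
```

apply_moves(
  commands=[
    [[0,0,1,0],[0,0,1,0],[0,0,0,0]],
  ],
)

```text
time: 41.5
eef_pos: [0.5122, 0.1588, 0.0534]
tool_rot: [[-0.997, 0.075, -0.0], [0.075, 0.997, -0.0], [0.0, -0.0, -1.0]]
force: [-2.5, 0.0, 0.6]
gripper_width: 0.0331
```

apply_moves(
  commands=[
    [[0,0,0,0],[0,0,0,0],[0,0,-1,0],[0,0,-15,0],[0,0,-35,0],[0,0,-45,0],[0,0,-20,0]],
  ],
  fingers=0.51,
)

```text
time: 42.38
eef_pos: [0.5143, 0.1592, 0.1733]
tool_rot: [[-0.997, 0.075, 0.006], [0.075, 0.997, 0.001], [-0.006, 0.002, -1.0]]
force: [0.6, 0.1, 0.4]
gripper_width: 0.042
```

Run:
```python
from m import *
snap('scene','scene36'); snap('wrist','wrist36')
for n in('scene',):
    for xy in((605,-242),(610,-84)): block(n,n+'36',32,xy,50,(-7,5))
plan((610.3,-84.2),100,33.6+180)
```

```text
scene36 n 191 centre [ 604.5 -243.2] size [81.9 35.6] long axis deg 8.1
scene36 n 207 centre [609.7 -84.5] size [84.  33.9] long axis deg 33.5
t 42.48 pos [514.9 159.3 173.2] yaw 175.70 q6 0.26 tilt [0.0077 0.0014] F [-0.27  0.4  -0.02] w 0.0418
-> spin -0.6614 rad, dx 55.3 dy -255.6 dz 73.2
```

View pics/wrist36.png

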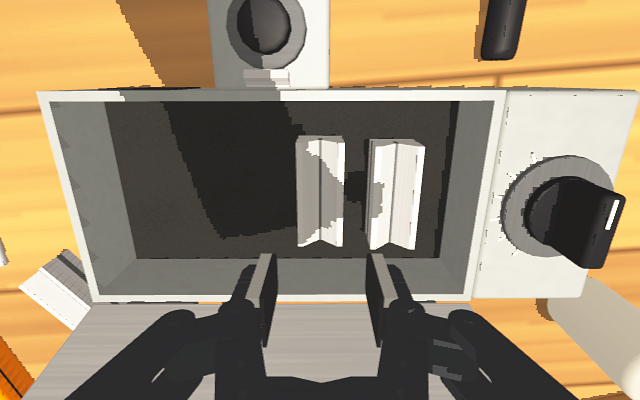

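View pics/scene36.png

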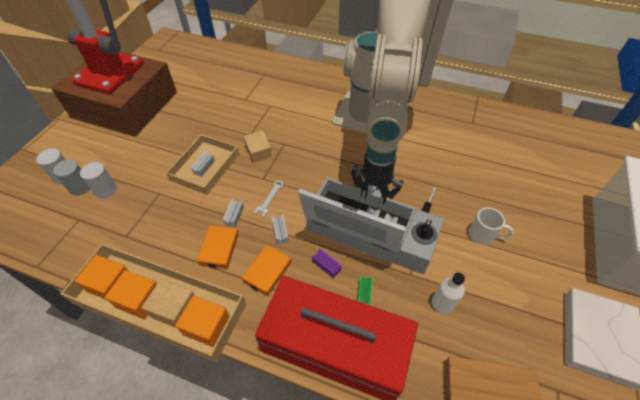

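apply_moves(
  commands=[
    [[3,-40,0,0],[4,-55,0,0],[4,-55,0,0],[4,-55,0,0],[0,-42,0,-0.165],[0,0,0,-0.165],[0,0,0,-0.165],[0,0,0,-0.165],[0,0,0,0]],
  ],
  fingers=0.41,
)

```text
time: 43.6
eef_pos: [0.4781, -0.0863, 0.1683]
tool_rot: [[-0.835, -0.55, -0.001], [-0.55, 0.835, 0.0], [0.001, 0.001, -1.0]]
force: [-0.3, 0.8, 0.0]
gripper_width: 0.0503
```

```bash
python3 -c "
from h import *
plan((609.9,-84.4),100,213.5)"
```

```text
t 43.60 pos [478.1 -86.3 168.3] yaw -146.60 q6 -0.89 tilt [-0.0014  0.0005] F [-0.32  0.84  0.01] w 0.0503
-> spin -0.0018 rad, dx -111.0 dy -71.2 dz 68.3
```

apply_moves(
  commands=[
    [[-35,-23,0,0],[-38,-24,20,0],[-38,-24.2,28,0],[0,0,20,0],[0,0,0,0],[0,0,0,0]],
  ],
)

```text
time: 44.35
eef_pos: [0.6103, -0.0844, 0.1014]
tool_rot: [[-0.834, -0.551, -0.0], [-0.551, 0.834, -0.0], [0.0, 0.0, -1.0]]
force: [-0.4, -0.1, 0.1]
gripper_width: 0.0505
```

Run:
```python
from m import *
plan((610,-84.4),20); snap('wrist','wrist37'); c,a=block('wrist','wrist37',32,(610,-84.4),52,(-7,5)); plan(c,21,a+180)
```

```text
t 44.35 pos [610.3 -84.4 101.4] yaw -146.55 q6 -0.83 tilt [-0.0001 -0.    ] F [-0.42 -0.13  0.15] w 0.0505
-> spin 0.0000 rad, dx 0.3 dy 0.2 dz 81.4
wrist37 n 5000 centre [609.1 -85. ] size [81.2 34.1] long axis deg 33.8
t 44.40 pos [610.7 -84.6 102. ] yaw -146.54 q6 -0.83 tilt [ 0.0012 -0.0003] F [ 0.31  0.52 -0.13] w 0.0506
-> spin -0.0051 rad, dx 1.6 dy 0.6 dz 81.0
```

View pics/wrist37.png

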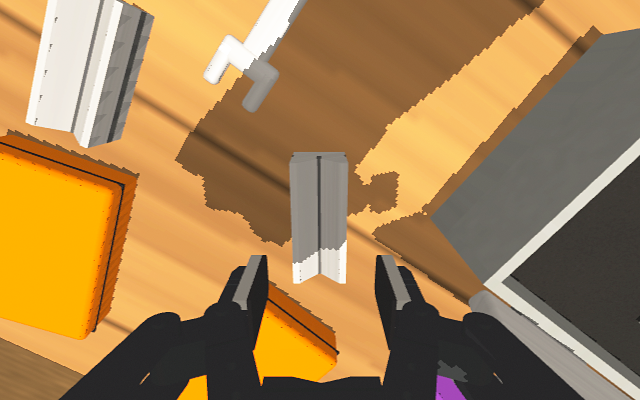

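Run:
```python
from m import *
Q,_=world('scene','scene36'); Q=Q*1000; c=np.array([609.1,-85.]); a=np.radians(213.7)
tx=np.array([np.cos(a),np.sin(a)]); ty=np.array([np.sin(a),-np.cos(a)])
d=Q[...,:2]-c; X=d@tx; Y=d@ty
m=(abs(Y)<60)&(abs(X)<80)&(Q[...,2]>8)&((abs(Y)>20)|(abs(X)>44))
for y0 in range(-60,60,8):
    k=m&(abs(Y-y0)<4)
    if k.any(): print(y0,'X',np.sort(X[k])[[0,-1]].round(0), 'nearest |X| %.0f'%abs(X[k]).min(), k.sum())
```

```text
-60 X [-78. -65.] nearest |X| 65 8
-52 X [-80. -54.] nearest |X| 54 20
-44 X [-80.  65.] nearest |X| 57 21
-36 X [-79.  80.] nearest |X| 63 15
-28 X [-77.  78.] nearest |X| 71 7
-20 X [-80. -77.] nearest |X| 77 2
```

Clear. Grasping.

apply_moves(
  commands=[
    [[1.2,0.4,25,-0.005],[0,0,30,0],[0,0,19,0],[0,0,6,0],[0,0,0,0]],
  ],
)

```text
time: 45.02
eef_pos: [0.6097, -0.0849, 0.0215]
tool_rot: [[-0.831, -0.556, 0.001], [-0.556, 0.831, -0.0], [-0.0, -0.0, -1.0]]
force: [0.3, -0.6, 0.3]
gripper_width: 0.0503
```

apply_moves(
  commands=[
    [[0,0,0,0],[0,0,0,0],[0,0,0,0],[0,0,0,0]],
  ],
  fingers=1,
)

```text
time: 45.52
eef_pos: [0.6108, -0.0854, 0.0226]
tool_rot: [[-0.831, -0.556, 0.003], [-0.556, 0.831, -0.001], [-0.002, -0.003, -1.0]]
force: [-0.6, -1.0, 5.9]
gripper_width: 0.0331
```

apply_moves(
  commands=[
    [[0,0,-10,0],[0,0,-25,0],[0,0,-40,0],[0,0,-45,0],[0,0,-20,0]],
  ],
)

```text
time: 46.15
eef_pos: [0.6097, -0.0846, 0.163]
tool_rot: [[-0.831, -0.557, 0.002], [-0.557, 0.831, 0.0], [-0.001, -0.001, -1.0]]
force: [0.7, -1.3, -7.2]
gripper_width: 0.0331
```

apply_moves(
  commands=[
    [[25,17,0,0],[36,24,0,0],[31,20,0,0],[0,0,0,0.165],[0,0,0,0.165],[0,0,0,0.165],[0,0,0,0.165],[0,0,0,0]],
  ],
)

```text
time: 47.15
eef_pos: [0.4974, -0.0847, 0.1599]
tool_rot: [[-0.998, 0.068, -0.003], [0.068, 0.998, 0.001], [0.003, 0.001, -1.0]]
force: [0.7, -0.1, -4.7]
gripper_width: 0.033
```

```bash
python3 -c "
from h import *
plan(chest(0,-29),53,175.7)"
```

```text
t 47.15 pos [497.4 -84.7 159.9] yaw 176.10 q6 -0.23 tilt [-0.003   0.0012] F [ 0.67 -0.14 -4.66] w 0.0330
-> spin 0.0071 rad, dx 4.4 dy 187.8 dz 106.9
```

apply_moves(
  commands=[
    [[1,40,0,0.007],[1,50,0,0],[1,50,0,0],[0,48,10,0],[0,0,30,0],[0,0,0,0]],
  ],
)

```text
time: 47.9
eef_pos: [0.5063, 0.1028, 0.1181]
tool_rot: [[-0.997, 0.073, -0.008], [0.073, 0.997, -0.001], [0.008, -0.001, -1.0]]
force: [-0.6, -0.4, -6.2]
gripper_width: 0.0328
```

```bash
python3 -c "
from h import *
plan(chest(0,-29),53,175.7); snap('wrist','wrist38')"
```

```text
t 47.90 pos [506.3 102.8 118.1] yaw 175.80 q6 0.15 tilt [-0.0084 -0.0007] F [-0.61 -0.43 -6.21] w 0.0328
-> spin 0.0017 rad, dx -0.8 dy 0.2 dz 65.1
```

View pics/wrist38.png

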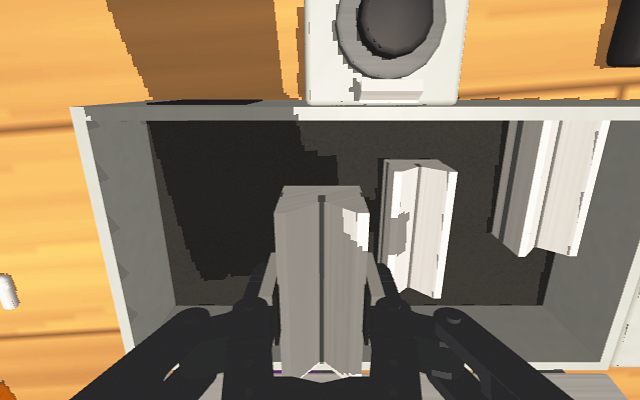

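apply_moves(
  commands=[
    [[0,0,30,0],[0,0,25,0],[0,0,4,0],[0,0,2,0],[0,0,0,0],[0,0,0,0]],
  ],
)

```text
time: 48.7
eef_pos: [0.5112, 0.1024, 0.0611]
tool_rot: [[-0.997, 0.077, 0.002], [0.077, 0.997, 0.0], [-0.002, 0.0, -1.0]]
force: [-0.1, 0.1, -4.6]
gripper_width: 0.0328
```

apply_moves(
  commands=[
    [[0,0,1,0],[0,0,1,0],[0,0,0,0]],
  ],
)

```text
time: 49.08
eef_pos: [0.51, 0.1024, 0.0579]
tool_rot: [[-0.997, 0.077, -0.0], [0.077, 0.997, -0.0], [0.0, -0.0, -1.0]]
force: [-0.1, 0.5, -6.2]
gripper_width: 0.0325
```

apply_moves(
  commands=[
    [[2,0,2,0],[0,0,1,0],[0,0,1,0],[0,0,1,0],[0,0,0,0]],
  ],
)

```text
time: 49.7
eef_pos: [0.5082, 0.1025, 0.0529]
tool_rot: [[-0.997, 0.077, -0.0], [0.077, 0.997, -0.0], [0.0, -0.0, -1.0]]
force: [0.3, -0.0, -6.2]
gripper_width: 0.0327
```

apply_moves(
  commands=[
    [[0,0,0.7,0],[0,0,0,0]],
  ],
)

```text
time: 49.95
eef_pos: [0.5083, 0.1025, 0.0527]
tool_rot: [[-0.997, 0.077, 0.0], [0.077, 0.997, -0.0], [-0.0, -0.0, -1.0]]
force: [-1.1, -0.2, -2.5]
gripper_width: 0.0326
```

Touching the floor. Releasing.

apply_moves(
  commands=[
    [[0,0,0.3,0],[0,0,0,0],[0,0,0,0],[0,0,-15,0],[0,0,-35,0],[0,0,-45,0],[0,0,-20,0]],
  ],
  fingers=0.51,
)

```text
time: 50.82
eef_pos: [0.5102, 0.1027, 0.1712]
tool_rot: [[-0.997, 0.077, 0.006], [0.077, 0.997, 0.0], [-0.006, 0.001, -1.0]]
force: [-0.2, 0.6, 1.2]
gripper_width: 0.0418
```

Run:
```python
from m import *
snap('scene','scene39'); snap('wrist','wrist39')
c,a=block('scene','scene39',32,(604.7,-243),50,(-7,5))
plan(c,100,a+180)
```

```text
scene39 n 208 centre [ 606.1 -243.3] size [82.3 36.7] long axis deg 9.0
t 50.92 pos [510.9 102.8 171.1] yaw 175.59 q6 0.15 tilt [0.0077 0.0006] F [ 1.12 -0.36 -0.08] w 0.0417
-> spin -0.2343 rad, dx -39.7 dy -356.7 dz 71.1
```

View pics/wrist39.png

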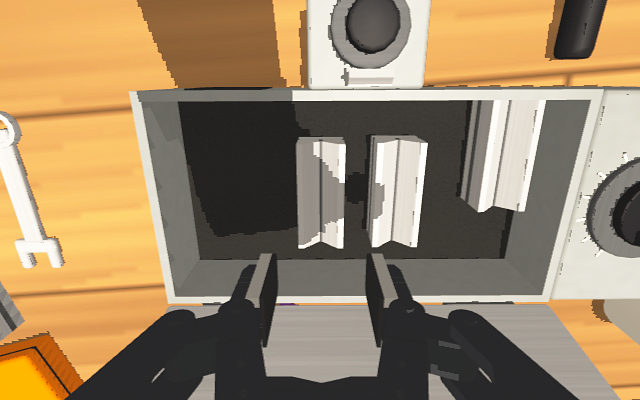

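apply_moves(
  commands=[
    [[1,-40,0,0],[1,-55,0,0],[1,-55,0,0],[0,-55,0,0],[0,-50,0,-0.075],[0,-30,0,-0.075],[0,0,0,-0.075],[0,0,0,0]],
  ],
  fingers=0.41,
)

```text
time: 51.92
eef_pos: [0.4848, -0.1816, 0.1661]
tool_rot: [[-0.989, -0.146, -0.002], [-0.146, 0.989, 0.001], [0.001, 0.001, -1.0]]
force: [0.7, -0.1, -0.4]
gripper_width: 0.0503
```

```bash
python3 -c "
from h import *
plan((605.2,-243.2),100,188.6)"
```

```text
t 51.92 pos [ 484.8 -181.6  166.1] yaw -171.62 q6 -0.63 tilt [-0.0015  0.0009] F [ 0.7  -0.11 -0.41] w 0.0503
-> spin -0.0039 rad, dx -109.9 dy -78.9 dz 66.1
```

apply_moves(
  commands=[
    [[-35,-25,0,-0.004],[-38,-27,20,0],[-37,-27,28,0],[0,0,18,0],[0,0,0,0],[0,0,0,0]],
  ],
)

```text
time: 52.68
eef_pos: [0.6052, -0.2422, 0.1015]
tool_rot: [[-0.988, -0.152, -0.001], [-0.152, 0.988, 0.0], [0.001, 0.0, -1.0]]
force: [0.9, 0.2, 0.6]
gripper_width: 0.0505
```

Run:
```python
from m import *
plan((605,-243),20); snap('wrist','wrist40'); c,a=block('wrist','wrist40',32,(605,-243),52,(-7,5)); plan(c,21,a+180)
```

```text
t 52.67 pos [ 605.2 -242.2  101.5] yaw -171.28 q6 -0.63 tilt [-0.0006  0.0003] F [0.91 0.24 0.65] w 0.0505
-> spin 0.0000 rad, dx 0.3 dy -0.7 dz 81.5
wrist40 n 4976 centre [ 603.6 -244.2] size [80.5 34.1] long axis deg 8.1
t 52.73 pos [ 605.7 -242.6  102.2] yaw -171.28 q6 -0.63 tilt [ 0.0008 -0.0004] F [ 0.94  0.02 -0.34] w 0.0500
-> spin 0.0104 rad, dx 2.4 dy -1.3 dz 81.2
```

View pics/wrist40.png

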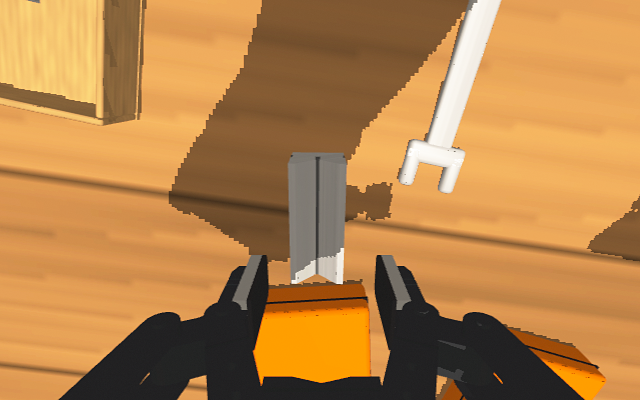

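apply_moves(
  commands=[
    [[2,-1.3,25,0.01],[0,0,30,0],[0,0,19,0],[0,0,6,0],[0,0,0,0]],
  ],
)

```text
time: 53.35
eef_pos: [0.6046, -0.2447, 0.0215]
tool_rot: [[-0.99, -0.142, 0.0], [-0.142, 0.99, -0.0], [-0.0, -0.0, -1.0]]
force: [0.2, 0.4, -0.0]
gripper_width: 0.0506
```

apply_moves(
  commands=[
    [[0,0,0,0],[0,0,0,0],[0,0,0,0],[0,0,0,0]],
  ],
  fingers=1,
)

```text
time: 53.85
eef_pos: [0.6055, -0.2451, 0.0225]
tool_rot: [[-0.99, -0.142, 0.002], [-0.142, 0.99, -0.001], [-0.002, -0.001, -1.0]]
force: [-0.4, -0.2, 7.2]
gripper_width: 0.0329
```

apply_moves(
  commands=[
    [[0,0,-10,0],[0,0,-25,0],[0,0,-40,0],[0,0,-45,0],[0,0,-20,0]],
  ],
)

```text
time: 54.48
eef_pos: [0.6047, -0.2449, 0.1629]
tool_rot: [[-0.99, -0.141, 0.002], [-0.141, 0.99, -0.001], [-0.001, -0.001, -1.0]]
force: [-0.3, -0.2, -7.3]
gripper_width: 0.033
```

apply_moves(
  commands=[
    [[30,4,0,0.075],[40,6,0,0.075],[30,5,0,0.075],[0,50,0,0],[0,50,0,0],[0,0,0,0]],
  ],
)

```text
time: 55.22
eef_pos: [0.5095, -0.1329, 0.1593]
tool_rot: [[-0.997, 0.079, -0.005], [0.079, 0.997, 0.003], [0.005, 0.003, -1.0]]
force: [-0.3, 0.0, -6.4]
gripper_width: 0.0328
```

```bash
python3 -c "
from h import *
plan(chest(0,-84),53,175.7)"
```

```text
t 55.23 pos [ 509.5 -132.9  159.3] yaw 175.49 q6 -0.30 tilt [-0.0049  0.0031] F [-0.31  0.02 -6.37] w 0.0328
-> spin -0.0037 rad, dx 20.1 dy 180.0 dz 106.3
```

apply_moves(
  commands=[
    [[5,40,0,-0.004],[6,50,0,0],[6,50,0,0],[2,41,10,0],[0,0,30,0],[0,0,0,0]],
  ],
)

```text
time: 55.98
eef_pos: [0.5037, 0.0454, 0.1179]
tool_rot: [[-0.997, 0.078, -0.009], [0.078, 0.997, -0.0], [0.009, -0.001, -1.0]]
force: [-0.7, -0.5, -7.1]
gripper_width: 0.033
```

```bash
python3 -c "
from h import *
plan(chest(0,-82),53,175.7); snap('wrist','wrist41')"
```

```text
t 55.98 pos [503.7  45.4 117.9] yaw 175.51 q6 0.04 tilt [-0.0088 -0.0003] F [-0.7  -0.49 -7.1 ] w 0.0330
-> spin -0.0033 rad, dx 0.9 dy 4.7 dz 64.9
```

View pics/wrist41.png

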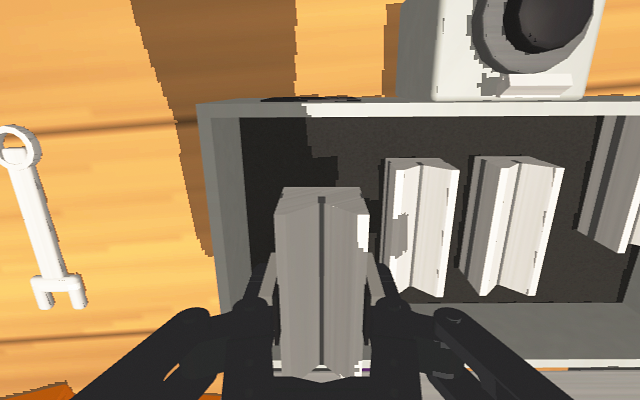

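apply_moves(
  commands=[
    [[2,2,25,-0.003],[2,1,20,0],[0,0,10,0],[0,0,0,0],[0,0,0,0]],
  ],
)

```text
time: 56.65
eef_pos: [0.5051, 0.0482, 0.0671]
tool_rot: [[-0.997, 0.076, 0.002], [0.076, 0.997, -0.0], [-0.002, 0.0, -1.0]]
force: [0.5, -0.5, -6.7]
gripper_width: 0.033
```

apply_moves(
  commands=[
    [[0,0,4,0],[0,0,4,0],[0,0,2,0],[0,0,1,0],[0,0,0,0],[0,0,0,0]],
  ],
)

```text
time: 57.4
eef_pos: [0.504, 0.0485, 0.0551]
tool_rot: [[-0.997, 0.076, 0.0], [0.076, 0.997, -0.0], [-0.0, 0.0, -1.0]]
force: [0.2, -0.1, -7.5]
gripper_width: 0.033
```

apply_moves(
  commands=[
    [[0,0,1,0],[0,0,1,0],[0,0,0,0]],
  ],
)

```text
time: 57.78
eef_pos: [0.5037, 0.0485, 0.0529]
tool_rot: [[-0.997, 0.076, -0.0], [0.076, 0.997, 0.0], [0.0, -0.0, -1.0]]
force: [-0.1, 1.0, -5.8]
gripper_width: 0.033
```

apply_moves(
  commands=[
    [[0,0,1,0],[0,0,0,0]],
  ],
)

```text
time: 58.02
eef_pos: [0.5039, 0.0485, 0.0526]
tool_rot: [[-0.997, 0.076, 0.0], [0.076, 0.997, -0.0], [-0.0, -0.0, -1.0]]
force: [-2.7, -0.4, 0.5]
gripper_width: 0.0329
```

apply_moves(
  commands=[
    [[0,0,0,0],[0,0,0,0],[0,0,0,0],[0,0,-8,0],[0,0,-15,0],[0,0,-35,0],[0,0,-45,0],[0,0,-20,0],[0,0,0,0]],
  ],
  fingers=0.53,
)

```text
time: 59.15
eef_pos: [0.5059, 0.0485, 0.1781]
tool_rot: [[-0.997, 0.076, 0.006], [0.076, 0.997, -0.0], [-0.006, 0.0, -1.0]]
force: [0.2, 0.0, -0.4]
gripper_width: 0.0402
```

Run:
```python
from m import *
plan(chest(0,0)); snap('scene','scene42'); snap('wrist','wrist42'); snap('side','side42')
L,z=cl('wrist42')
m=(abs(L[...,0])<66)&(abs(L[...,1])<132)&(z>50)&(z<80); print(m.sum(),np.percentile(z[m],[5,50,95]))
```

```text
t 59.15 pos [505.9  48.5 178.1] yaw 175.65 q6 0.04 tilt [ 0.0061 -0.0002] F [ 0.24  0.02 -0.38] w 0.0402
-> spin 0.0000 rad, dx 3.0 dy 83.4 dz 0.0
21349 [51.45629101 58.80353151 63.97582408]
```

View pics/wrist42.png

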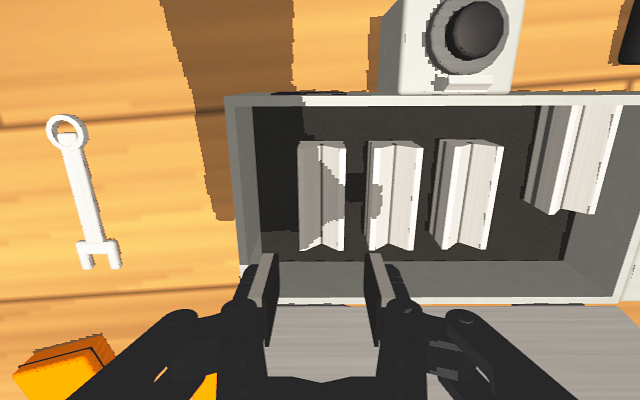

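View pics/side42.png

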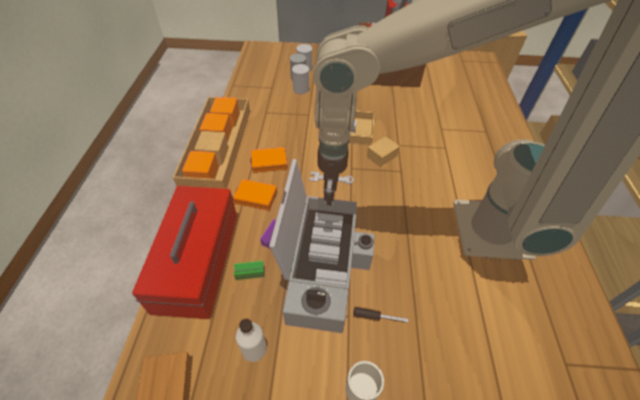

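View pics/scene42.png

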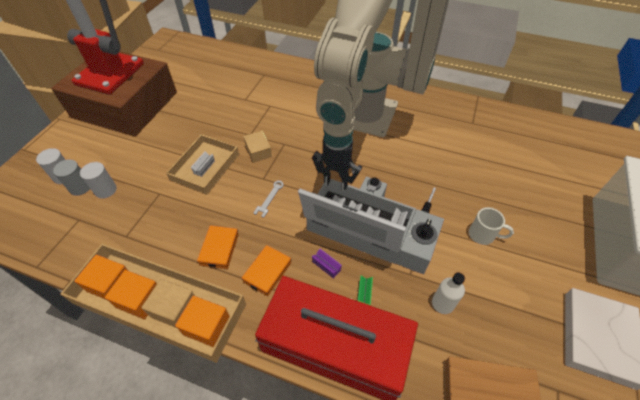

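The block nearest the knob (wrist pixel (570,155)) has moved towards the front wall since I placed it. I'll check its pose.

Run:
```python
from m import *
for n,f in (('wrist','wrist42'),('side','side42')):
    L,z=cl(f,n)
    for lo,hi in((55,132),(0,55),(-55,-3),(-120,-58)):
        m=(abs(L[...,0])<68)&(L[...,1]>lo)&(L[...,1]<hi)&(z>48)&(z<70)
        r=cv2.minAreaRect(L[m].astype(np.float32)); print(f,np.round(r[0],1),np.round(r[1],1),round(r[2],1),m.sum(),np.percentile(z[m],98).round(1))
```

```text
wrist42 [-0.  93.5] [ 76.9 136. ] 90.0 7897 67.7
wrist42 [12.9 27.7] [ 54.9 110.2] 89.8 6535 67.2
wrist42 [ 13.3 -29.2] [109.3  52. ] 0.2 5442 64.9
wrist42 [ 13.4 -87.9] [ 59.7 109.2] 90.0 5774 67.8
side42 [ 0.2 93.4] [ 58.9 138.4] 87.2 390 66.3
side42 [13.7 28.9] [108.8  37.3] 0.2 400 66.6
side42 [ 14.8 -27.6] [ 39.8 110.8] 84.2 373 66.3
side42 [ 14.7 -82.8] [ 40.9 109.7] 85.9 343 66.5
```

apply_moves(
  commands=[
    [[1,45,0,0],[1,55,0,0],[0,55,0,0],[0,10,0,0],[0,0,0,0],[0,0,0,0]],
  ],
)

```text
time: 60.05
eef_pos: [0.5138, 0.2119, 0.1742]
tool_rot: [[-0.997, 0.077, -0.002], [0.077, 0.997, -0.001], [0.002, -0.001, -1.0]]
force: [-0.8, -0.3, 1.1]
gripper_width: 0.0395
```

Run:
```python
from m import *
plan(chest(0,83)); snap('wrist','wrist43')
L,z=cl('wrist43')
m=(abs(L[...,0])<67)&(L[...,1]>50)&(L[...,1]<125)&(z>58)&(z<67)&(L[...,0]<58)&(L[...,0]>-66)
r=cv2.minAreaRect(L[m].astype(np.float32)); print(np.round(r[0],1),np.round(r[1],1),round(r[2],1),m.sum(),z[m].mean())
```

```text
t 60.05 pos [513.8 211.9 174.2] yaw 175.57 q6 0.35 tilt [-0.0017 -0.001 ] F [-0.77 -0.3   1.12] w 0.0395
-> spin 0.0000 rad, dx -1.5 dy 2.9 dz 0.0
[-28.4 103.8] [75.4 34.2] 1.1 2813 61.905705979055526
```

View pics/wrist43.png

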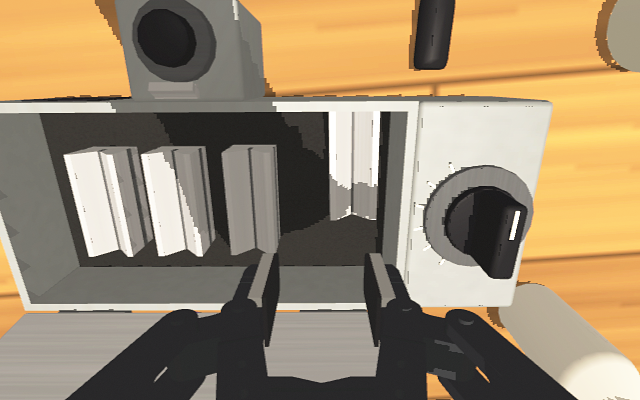

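apply_moves(
  commands=[
    [[0,0,-40,0],[0,-20,-50,0],[-20,-30,-35,0],[-40,-30,0,0],[-40,0,0,0],[-38,0,0,0],[0,0,0,0],[0,0,0,0]],
  ],
  fingers=1,
)

```text
time: 61.1
eef_pos: [0.6453, 0.1219, 0.2997]
tool_rot: [[-0.997, 0.077, -0.002], [0.077, 0.997, -0.0], [0.001, -0.0, -1.0]]
force: [0.3, -0.1, -0.6]
gripper_width: 0.0
```

Run:
```python
from m import *
plan(chest(135,0),236,175.7)
snap('side','side44')
P,p=world('scene','scene42'); c,s=np.cos(YAW),np.sin(YAW); L=(P[...,:2]*1000-O)@np.array([[c,-s],[s,c]]); z=P[...,2]*1000
m=(L[...,0]>60)&(L[...,0]<160)&(abs(L[...,1])<120)&(z>150)&(z<260)
for z0 in range(150,250,10):
    k=m&(abs(z-z0)<4)
    if k.sum()>3: print(z0,k.sum(),np.percentile(L[k][:,0],[2,50,98]).round(1))
```

```text
t 61.10 pos [645.3 121.9 299.7] yaw 175.56 q6 0.17 tilt [-0.0015 -0.0001] F [ 0.28 -0.12 -0.63] w 0.0000
-> spin -0.0024 rad, dx 1.3 dy -0.2 dz 63.7
150 44 [97.3 98.6 99.9]
160 113 [ 98.2 100.1 101.6]
170 111 [100.3 101.9 103.6]
180 112 [102.  103.7 105.3]
190 126 [104.  105.5 107.1]
200 119 [105.1 106.7 108.4]
210 129 [106.9 108.5 110.3]
220 126 [108.5 110.4 111.9]
230 410 [101.5 109.  113. ]
240 26 [105.7 108.6 111.6]
```

View pics/side44.png

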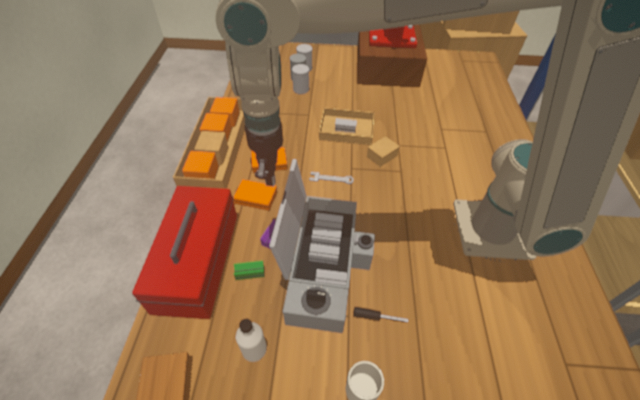

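apply_moves(
  commands=[
    [[0,0,20,-0.002],[0,0,25,0],[0,0,19,0],[0,0,0,0],[0,0,0,0]],
  ],
)

```text
time: 61.78
eef_pos: [0.6461, 0.123, 0.2369]
tool_rot: [[-0.997, 0.074, 0.001], [0.074, 0.997, 0.0], [-0.001, 0.0, -1.0]]
force: [0.3, -0.7, 0.2]
gripper_width: -0.0001
```

Run:
```python
from h import *
plan(chest(135,0),236,175.7)
th=np.arange(1.75,-0.001,-.07)
def pos(t,r=135):
    x=max(-r*np.cos(t)+12*np.sin(t), -150*np.cos(t)+12*np.sin(t) if t>np.pi/2 else -1e9); return np.array([75+x+11,85.5+r*np.sin(t)+12*np.cos(t)+19])
p=np.array([pos(t) for t in th]); print(p[0])
for t,q,a in zip(th[1:],np.diff(p,axis=0),p[1:]): print('%.2f [%.1f, 0, %.1f, 0],'%(t,-q[0],-q[1]),a.round(1))
```

```text
t 61.77 pos [646.1 123.  236.9] yaw 175.76 q6 0.16 tilt [0.0011 0.0001] F [ 0.32 -0.73  0.16] w -0.0001
-> spin 0.0011 rad, dx 2.1 dy -1.4 dz 0.9
[124.54473971 235.19915016]
1.68 [10.3, 0, -2.2, 0], [114.3 237.4]
1.61 [10.4, 0, -1.5, 0], [103.9 238.9]
1.54 [10.0, 0, -0.9, 0], [ 93.8 239.8]
1.47 [9.5, 0, -0.2, 0], [ 84.4 240. ]
1.40 [9.5, 0, 0.4, 0], [ 74.9 239.6]
1.33 [9.4, 0, 1.1, 0], [ 65.5 238.5]
1.26 [9.3, 0, 1.8, 0], [ 56.1 236.7]
1.19 [9.2, 0, 2.4, 0], [ 47.  234.3]
1.12 [9.0, 0, 3.0, 0], [ 38.  231.2]
1.05 [8.7, 0, 3.7, 0], [ 29.2 227.6]
0.98 [8.5, 0, 4.3, 0], [ 20.8 223.3]
0.91 [8.1, 0, 4.9, 0], [ 12.6 218.4]
0.84 [7.8, 0, 5.4, 0], [  4.8 213. ]
0.77 [7.4, 0, 5.9, 0], [ -2.6 207.1]
0.70 [7.0, 0, 6.4, 0], [ -9.5 200.6]
0.63 [6.5, 0, 6.9, 0], [-16.  193.7]
0.56 [6.0, 0, 7.4, 0], [-22.  186.4]
0.49 [5.5, 0, 7.8, 0], [-27.5 178.6]
0.42 [4.9, 0, 8.1, 0], [-32.4 170.5]
0.35 [4.3, 0, 8.4, 0], [-36.7 162.1]
0.28 [3.7, 0, 8.7, 0], [-40.4 153.3]
0.21 [3.1, 0, 9.0, 0], [-43.5 144.4]
0.14 [2.5, 0, 9.2, 0], [-46.  135.2]
0.07 [1.8, 0, 9.3, 0], [-47.8 125.9]
-0.00 [1.2, 0, 9.4, 0], [-49.  116.5]
```

apply_moves(
  commands=[
    [[6,0,1,0],[6.6,0,1,0],[10.3,0,-2.2,0],[10.4,0,-1.5,0],[10,0,-0.9,0],[9.5,0,-0.2,0],[9.5,0,0.4,0],[9.4,0,1.1,0],[9.3,0,1.8,0],[0,0,0,0]],
  ],
)

```text
time: 63.02
eef_pos: [0.5637, 0.129, 0.2348]
tool_rot: [[-0.997, 0.074, -0.002], [0.074, 0.997, -0.0], [0.002, -0.0, -1.0]]
force: [1.4, -0.2, 0.9]
gripper_width: -0.0001
```

Run:
```python
from h import *
plan(chest(56.1,0),236.7,175.7); snap('side','side45'); snap('scene','scene45')
```

```text
t 63.02 pos [563.7 129.  234.8] yaw 175.78 q6 0.19 tilt [-0.002  -0.0001] F [ 1.41 -0.21  0.87] w -0.0001
-> spin 0.0014 rad, dx -1.6 dy -1.2 dz -1.9
```

View pics/scene45.png

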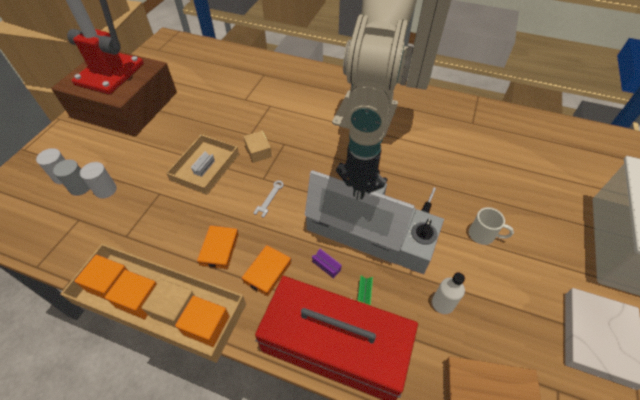

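Lid is following, pushed forward with a contact force of about 1.5 N. Continuing the arc.

apply_moves(
  commands=[
    [[8,0,2,0],[9,0,2.4,0],[8.7,0,3,0],[8.5,0,4,0],[8.1,0,4.9,0],[7.8,0,5.4,0],[7.4,0,5.9,0],[7,0,6.4,0],[0,0,0,0]],
  ],
)

```text
time: 64.25
eef_pos: [0.4994, 0.1337, 0.2005]
tool_rot: [[-0.997, 0.074, -0.002], [0.074, 0.997, -0.0], [0.002, -0.0, -1.0]]
force: [0.6, -0.3, 1.5]
gripper_width: -0.0001
```

Run:
```python
from h import *
plan(chest(-9.5,0),200.6,175.7)
```

```text
t 64.25 pos [499.4 133.7 200.5] yaw 175.77 q6 0.21 tilt [-0.0023 -0.0001] F [ 0.63 -0.33  1.51] w -0.0001
-> spin 0.0012 rad, dx -0.5 dy -1.1 dz -0.1
```

apply_moves(
  commands=[
    [[6.5,0,6.9,0],[6,0,7.4,0],[5.5,0,7.8,0],[4.9,0,8.1,0],[4.3,0,8.4,0],[3.7,0,8.7,0],[3.1,0,9,0],[0,0,0,0]],
  ],
)

```text
time: 65.25
eef_pos: [0.4658, 0.136, 0.1441]
tool_rot: [[-0.997, 0.074, -0.002], [0.074, 0.997, -0.001], [0.002, -0.001, -1.0]]
force: [-0.8, -0.3, 1.5]
gripper_width: -0.0001
```

apply_moves(
  commands=[
    [[2.5,0,6,0],[1.5,0,5,0],[1,0,4,0],[0,0,3,0],[0,0,0,0]],
  ],
)

```text
time: 65.88
eef_pos: [0.4622, 0.1366, 0.1272]
tool_rot: [[-0.997, 0.074, 0.0], [0.074, 0.997, -0.0], [-0.0, -0.0, -1.0]]
force: [0.8, -1.7, 2.5]
gripper_width: 0.0001
```

Run:
```python
from h import *
plan(chest(-49,0),116.5,175.7); snap('wrist','wrist46'); snap('side','side46')
```

```text
t 65.88 pos [462.2 136.6 127.2] yaw 175.76 q6 0.23 tilt [ 0.0004 -0.0001] F [ 0.77 -1.71  2.54] w 0.0001
-> spin 0.0010 rad, dx 1.6 dy -1.1 dz 10.7
```

View pics/wrist46.png

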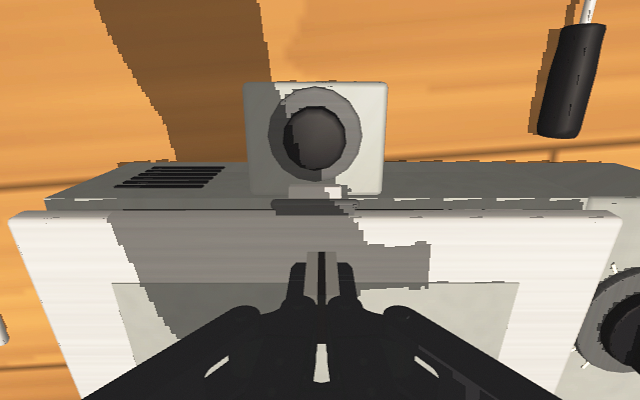

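apply_moves(
  commands=[
    [[1.5,0,2,0],[0,0,2,0],[0,0,2,0],[0,0,1,0],[0,0,0,0]],
  ],
)

```text
time: 66.6
eef_pos: [0.4612, 0.1367, 0.1209]
tool_rot: [[-0.997, 0.074, 0.002], [0.074, 0.997, -0.0], [-0.002, 0.0, -1.0]]
force: [1.7, -1.0, 4.9]
gripper_width: 0.0001
```

apply_moves(
  commands=[
    [[0,0,1,0],[0,0,1,0],[0,0,0,0]],
  ],
)

```text
time: 66.97
eef_pos: [0.4588, 0.1368, 0.1172]
tool_rot: [[-0.997, 0.074, -0.003], [0.074, 0.997, 0.001], [0.004, 0.0, -1.0]]
force: [1.0, 0.2, 0.2]
gripper_width: -0.0002
```

apply_moves(
  commands=[
    [[0,0,1,0],[0,0,0.5,0],[0,0,0,0]],
  ],
)

```text
time: 67.35
eef_pos: [0.4592, 0.1367, 0.1162]
tool_rot: [[-0.997, 0.074, -0.002], [0.074, 0.997, 0.0], [0.002, -0.0, -1.0]]
force: [-2.5, 0.4, 2.1]
gripper_width: 0.0004
```

apply_moves(
  commands=[
    [[0,0,1,0],[0,0,0,0],[0,0,0,0]],
  ],
)

```text
time: 67.72
eef_pos: [0.4603, 0.1366, 0.1157]
tool_rot: [[-0.997, 0.074, -0.0], [0.074, 0.997, -0.0], [0.0, -0.0, -1.0]]
force: [-1.4, 0.2, 1.4]
gripper_width: -0.0001
```

apply_moves(
  commands=[
    [[0,0,-3,0],[0,0,-10,0],[0,0,-30,0],[0,0,-40,0],[0,0,0,0],[0,0,0,0]],
  ],
)

```text
time: 68.47
eef_pos: [0.4605, 0.1367, 0.1989]
tool_rot: [[-0.997, 0.074, 0.001], [0.074, 0.997, -0.0], [-0.001, 0.0, -1.0]]
force: [0.9, -0.3, 0.3]
gripper_width: -0.0001
```

Run:
```python
from h import *
plan(chest(0,186),180,175.7); snap('wrist','wrist47'); lid('wrist47'); prof('wrist47',(-5,5),range(-100,-20,4)); snap('side','side47')
```

```text
t 68.47 pos [460.5 136.7 198.9] yaw 175.76 q6 0.23 tilt [ 0.0007 -0.    ] F [ 0.88 -0.34  0.31] w -0.0001
-> spin 0.0010 rad, dx -49.0 dy 184.9 dz 18.9
wrist47 [-2.82759505e-03 -8.96968700e-03  9.85228025e+01]
-5 [(-100, 105.6), (-96, 94.9), (-92, 94.6), (-88, 102.1), (-84, 104.0), (-80, 98.4), (-76, 96.6), (-72, 97.4), (-68, 97.8), (-64, 97.8), (-60, 97.9), (-56, 97.5), (-52, 97.7), (-48, 97.6), (-44, 97.6), (-40, 98.4), (-36, 98.3), (-32, 98.5), (-28, 98.1), (-24, 98.4)]
5 [(-100, 105.3), (-96, 94.1), (-92, 94.4), (-88, 101.7), (-84, 104.4), (-80, 98.0), (-76, 96.4), (-72, 97.9), (-68, 97.7), (-64, 98.1), (-60, 98.1), (-56, 97.7), (-52, 97.9), (-48, 97.5), (-44, 97.6), (-40, 98.5), (-36, 98.6), (-32, 98.2), (-28, 98.2), (-24, 98.2)]
```

View pics/wrist47.png

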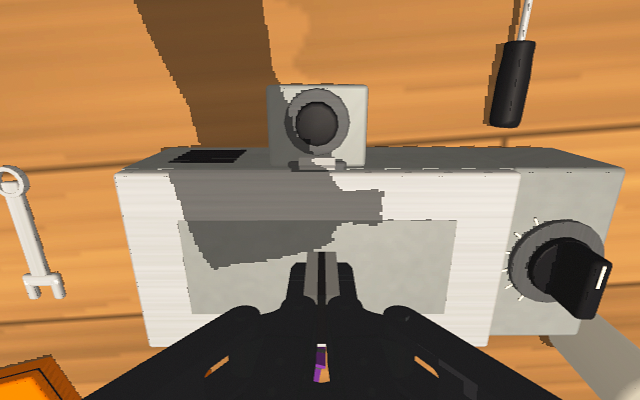

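apply_moves(
  commands=[
    [[-10,40,0,0],[-13,50,0,0],[-13,50,0,0],[-13,45,10,0],[0,0,9,0],[0,0,0,0],[0,0,0,0]],
  ],
  fingers=0.5,
)

```text
time: 69.45
eef_pos: [0.5222, 0.3163, 0.1793]
tool_rot: [[-0.997, 0.075, -0.001], [0.075, 0.997, -0.001], [0.001, -0.001, -1.0]]
force: [0.2, 0.4, -0.6]
gripper_width: 0.0428
```

Run:
```python
from h import *
plan(chest(0,186),122,175.7); snap('wrist','wrist48')
P,p=world('wrist','wrist48'); Q=P*1000; m=(Q[...,2]>126)&(Q[...,2]<132)&(np.hypot(Q[...,0]-523,Q[...,1]-317)<30)
r=cv2.minAreaRect(Q[m][:,:2].astype(np.float32)); print(r,m.sum()); plan(r[0],122)
```

```text
t 69.45 pos [522.2 316.3 179.3] yaw 175.70 q6 0.51 tilt [-0.0015 -0.0009] F [ 0.16  0.45 -0.6 ] w 0.0428
-> spin -0.0000 rad, dx -0.9 dy 1.2 dz 57.3
((520.328125, 316.5574645996094), (13.840502738952637, 45.23563766479492), 83.97004699707031) 1667
t 69.50 pos [522.6 316.4 179.7] yaw 175.69 q6 0.51 tilt [-0.0005 -0.0004] F [ 0.38  0.09 -0.24] w 0.0424
-> spin 0.0000 rad, dx 2.2 dy -0.0 dz 57.7
```

View pics/wrist48.png

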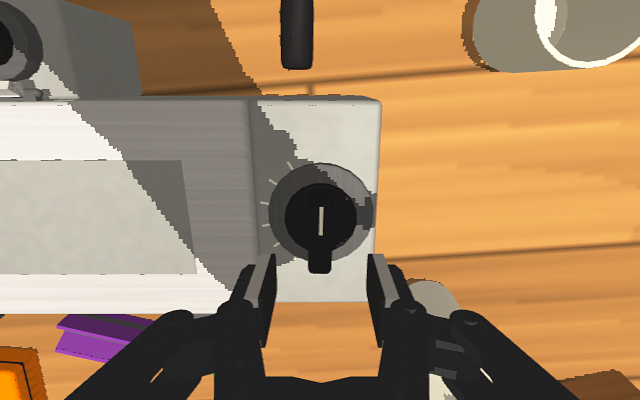

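apply_moves(
  commands=[
    [[0.5,0,20,0.025],[0,0,22,0],[0,0,12,0],[0,0,3,0],[0,0,0,0],[0,0,0,0]],
  ],
)

```text
time: 70.25
eef_pos: [0.5232, 0.3179, 0.1237]
tool_rot: [[-0.995, 0.099, 0.002], [0.099, 0.995, 0.001], [-0.002, 0.001, -1.0]]
force: [-0.0, 1.0, 0.5]
gripper_width: 0.0428
```

apply_moves(
  commands=[
    [[0,0,0,0],[0,0,0,0],[0,0,0,0],[0,0,0,0],[0,0,0,0]],
  ],
  fingers=1,
  newtons=60,
)

```text
time: 70.88
eef_pos: [0.5227, 0.3158, 0.1236]
tool_rot: [[-0.995, 0.1, 0.001], [0.1, 0.995, -0.004], [-0.001, -0.004, -1.0]]
force: [-0.8, -5.7, 4.9]
gripper_width: 0.013
```

Run:
```python
from h import *
plan(chest(0,186),122); print(readout.sense()['moment'])
```

```text
t 70.88 pos [522.7 315.8 123.6] yaw 174.28 q6 0.54 tilt [ 0.0009 -0.0041] F [-0.84 -5.67  4.91] w 0.0130
-> spin 0.0000 rad, dx -0.4 dy 1.6 dz 1.6
[-1.07819435  0.21136754  0.02351181]
```

apply_moves(
  commands=[
    [[0,-1.5,-0.5,0],[0,0,0,0.12],[0,0,0,0.12],[0,0,0,0.12],[0,0,0,0.12],[0,0,0,0]],
  ],
)

```text
time: 71.62
eef_pos: [0.5226, 0.3157, 0.1236]
tool_rot: [[-0.838, 0.546, 0.001], [0.546, 0.838, -0.001], [-0.001, -0.0, -1.0]]
force: [-0.5, -2.8, 2.5]
gripper_width: 0.0128
```

apply_moves(
  commands=[
    [[0,0,0,0.12],[0,0,0,0.12],[0,0,0,0.12],[0,0,0,0.12],[0,0,0,0.12],[0,0,0,0.12],[0,0,0,0.1],[0,0,0,0]],
  ],
)

```text
time: 72.62
eef_pos: [0.5226, 0.3156, 0.1236]
tool_rot: [[-0.173, 0.985, 0.001], [0.985, 0.173, -0.001], [-0.001, 0.001, -1.0]]
force: [0.6, -3.9, 4.4]
gripper_width: 0.0131
```

Run:
```python
from h import *
plan(chest(0,186),122); print(readout.sense()['moment'])
```

```text
t 72.62 pos [522.6 315.6 123.6] yaw 99.97 q6 1.83 tilt [ 0.0008 -0.0011] F [ 0.64 -3.92  4.42] w 0.0131
-> spin 0.0000 rad, dx 1.6 dy 0.9 dz 1.6
[-0.88506652 -0.0365832  -0.03229203]
```

apply_moves(
  commands=[
    [[0,0,0,0],[0,0,0,0],[0,0,0,0],[0,0,-15,0],[0,0,-30,0],[0,0,-45,0],[0,0,-40,0],[0,0,0,0]],
  ],
  fingers=0.5,
)

```text
time: 73.62
eef_pos: [0.525, 0.3175, 0.2592]
tool_rot: [[-0.171, 0.985, 0.009], [0.985, 0.171, 0.005], [0.003, 0.01, -1.0]]
force: [-0.5, 0.6, 0.3]
gripper_width: 0.0427
```

Run:
```python
from m import *
plan(chest(0,186),122); snap('wrist','wrist50')
Q,p=world('wrist','wrist50'); Q=Q*1000; m=(Q[...,2]>125)&(Q[...,2]<132)&(np.hypot(Q[...,0]-522,Q[...,1]-317)<30)
print(cv2.minAreaRect(Q[m][:,:2].astype(np.float32)))
snap('scene','scene50'); snap('side','side50')
for n in('scene','side'): print('lid');rects(n,n+'50',0.091,0.103,1000); print('low'); rects(n,n+'50',0.026,0.042,50)
```

```text
t 73.62 pos [525.  317.5 259.2] yaw 99.87 q6 1.84 tilt [0.0092 0.0046] F [-0.52  0.59  0.34] w 0.0427
-> spin 0.0000 rad, dx 0.1 dy -1.8 dz 137.2
((521.22119140625, 316.9755859375), (13.912707328796387, 44.56636047363281), 9.22304630279541)
lid
scene px [363. 210.] n 4289 rect [505.4 131.6] [282.2 161.3] 86.0 z 0.098 rgb [152. 152. 145.]
low
scene px [202. 161.] n 557 rect [ 457.4 -434.7] [154.7 203.9] 86.0 z 0.0352 rgb [127.  97.  61.]
scene px [260. 153.] n 69 rect [ 358.6 -266.5] [10.4 67.9] 41.2 z 0.0346 rgb [118.  91.  56.]
scene px [202. 162.] n 219 rect [ 461.4 -434.6] [38.4 84.2] 85.8 z 0.0326 rgb [160. 155. 148.]
scene px [367. 247.] n 369 rect [585.9 168.6] [362.5   5.9] 86.1 z 0.0343 rgb [79. 78. 75.]
scene px [479. 234.] n 71 rect [428.2 468.1] [63.2 20.7] 53.9 z 0.0339 rgb [116. 111.  99.]
scene px [217. 245.] n 1103 rect [ 728.9 -226.4] [125.7  85.3] 12.5 z 0.0333 rgb [218. 125.  29.]
scene px [266. 269.] n 1235 rect [747.  -63.7] [ 85.  123.6] 80.3 z 0.0334 rgb [218. 127.  31.]
scene px [163. 271.] n 309 rect [ 853.3 -304.4] [ 22.2 428.5] 2.9 z 0.0342 rgb [108.  83.  5
[... 1456 characters left out ...]
15.1 200.2] [79.  16.9] 13.6 z 0.0313 rgb [ 76. 148.  67.]
side px [361. 263.] n 60 rect [407.8 174.2] [ 4.3 53.8] 86.2 z 0.0345 rgb [99. 92. 85.]
side px [248. 273.] n 122 rect [711.  220.8] [78.6 14.9] 10.3 z 0.0318 rgb [ 71.  126.5  56. ]
side px [194. 310.] n 159 rect [830.3 340.5] [127.9  55. ] 31.2 z 0.0344 rgb [123.  42.  28.]
side px [313. 325.] n 152 rect [524.7 355.8] [  3.3 147.7] 85.7 z 0.0341 rgb [108.  99.  90.]
side px [255. 355.] n 54 rect [656.7 435.7] [50.9 14.6] 20.9 z 0.0338 rgb [149. 135. 120.]
side px [187. 366.] n 55 rect [804.8 471.9] [ 2. 54.] 11.1 z 0.0328 rgb [106.  69.  39.]
side px [369. 375.] n 72 rect [392.3 466.9] [24.4 64.8] 57.9 z 0.0332 rgb [143. 131. 112.]
```

View pics/wrist50.png

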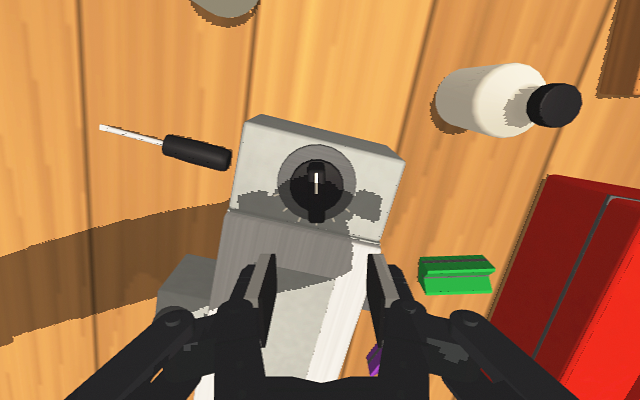

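View pics/scene50.png

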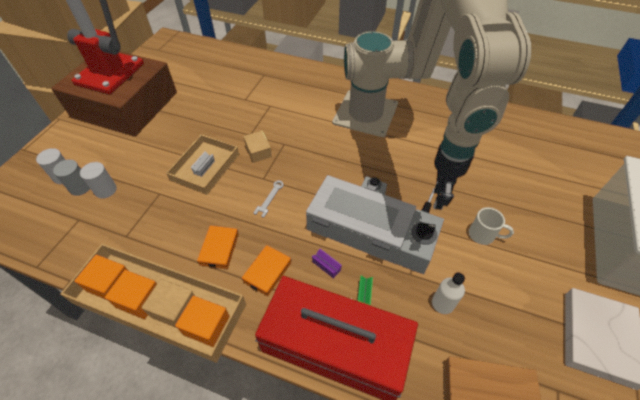

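```bash
python3 -c "
from h import *
print(job.sign_off())"
```

```text
the job is handed in; nothing more can be done
None
```

I handed the job in at about 73.8 s of the 210 s allowed; the sign-off gave no verdict.

**What I did**
- I pressed the catch and let the lid up to its stop on the finger.
- I moved the finished V-block into the cardboard tray and laid all four bench V-blocks in the chest.
- I pushed the lid shut until the catch snapped; the force rose to 4.9 N and then dropped.
- Only then did I turn the timer knob clockwise and let go.

**Last checks**
- **Lid:** it is flat at 98 mm with the hook back in its starting place.
- **Timer:** the bar stayed at about 1.33 rad after release, past the 1.15 rad click.
- **Blocks:** the finished block lies flat in the tray, and no grey blocks are left on the bench.
- **Other things:** both cases and the purple and green look-alikes measure the same as at the start. The rest look unmoved in the pictures.

**What did not go as planned**
- **Catch:** the first press let the lid up only about 5 mm before it stuck at the hook. It came free on a later press with the fingers wider apart, jumped to about 0.27 rad and was caught on the finger. I then let it up slowly.
- **Moved block:** the first block I placed was later found about 3 cm nearer the front wall and 2 cm to the left. I did not see it move. It still lay flat inside the chamber, so I left it there. I have not seen inside since the lid was shut.
- **Rim contact:** while I was placing that first block, something sideways, probably the gripper on the chest's left rim, pushed back with about 8 N. I shifted 5 mm to clear it.

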